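# Put the glass jewels back on their own window patterns

### The arm

A 6-joint arm with a two-finger parallel gripper is mounted at the origin on the work surface. World frame = base frame: x ahead of the robot, y to its left, z up, the work surface at z = 0. Lengths are in m, angles in rad, forces in N, time in s.
With the tool pointing down it reaches from about 0.375 to 0.9 m from the base axis. Payload 3.1 kg.
Tool frame: the origin (TCP) lies at the very end of the fingers, on their centre line; the grasp point (between the pads) lies 19 mm behind it; x points along the fingers, z is the direction in which the jaws open and shut, and the axes are right-handed (so a half turn about x gives the same grasp; the last joint's range is limited). The gripper opens to 87 mm and grips with 3 to 60 N. Pads are 19 mm wide; open, the fingers measure 117 mm over their backs; the gripper's body (75 mm by 190 mm) begins 51 mm behind the grasp point.
Start: joints at [-1.484, 0.527, 1.433, -0, 1.181, -0.178], TCP at [0.164, -0.603, 0.223] pointing down, gripper open.
Joint ranges: [-3.08, 3.08], [-0.75, 2.2], [0.22, 2.44], [-1.43, 4.57], [0, 2.65], [-2.85, 2.85]. Speed limits (rad/s): [2.79, 2.79, 3.14, 3.14, 3.14, 3.14].

### API

Orientations are given as a unit quaternion [x, y, z, w].
In Python, from rig import get_obs, vision, hand_in gives the robot as it stands. The module is installed in compiled form; this text tells all that it offers.
- The arm moves only by the tool step_arm, never from a script. Its arguments are lists of equal length, an entry for each row: "slide": the shift along the world's x, y, z scaled (see below), a list of three; "turn": the turn, a rotation vector about the world's x, y, z scaled (see below), a list of three. In form: {"slide": [[dx, dy, dz], ...], "turn": [[wx, wy, wz], ...]}. A call has 1 to 12 rows; each row is the pose to reach, as a shift and turn from the pose commanded when the call began, turning the shorter way round; what a row does not reach only later rows make up. The controller multiplies each number of a shift by 0.1 m and each number of a turn by 2 pi rad. A row lasts 1/10 s, in which the tool goes at most 50 mm and 8.59 degrees, less where a joint would pass 70% of its speed; a pose out of reach is approached as far as the arm can. A call with a number of a shift or a turn outside -1 to 1 is refused whole. A call with a gripper value outside its range is refused whole. "jaw" is the opening, from 0 (shut) to 1 (fully open), set as the call begins (left out, the last holds). The fingers move at their own pace and stop on an object; "newtons" is the grip in N (left out, the last holds). Time passes only in rows, so rows that repeat a pose let the fingers close. It gives the time, the measured TCP pose, the force and the opening at its end, in the units of the state.
- get_obs(): the state, without advancing time (a new reading comes with each control period).
- vision.camera(name): name is "scene" or "top" or "wrist"; returns a dict with "image" (420x560x3 uint8, red, green, blue), "depth" (420x560 float32, m along the optical axis (not along the pixel's ray), 0 where there is no reading), "mtx" (3x3 intrinsics, pixels), "T" (4x4, takes a point from camera to world coordinates). Camera axes: x right, y down, z forward; pixel columns grow to the right and rows downward; lengths in m; the calibration is good to about 2 mm. The wrist camera is an equidistant fisheye: a pixel r from the principal point sees the ray r / f radians off the axis. A picture is of the moment at which its call begins.
- hand_in(): hands the job in, once; it reports no verdict.
Trained networks look in a picture, given as the dict that the camera call returned (one of the last four; its "shot" number tells which), for a name from the list of things; names that differ only in an ending like _2 or _b are one class to them, and where a whole thing is asked for, a point or a joint stands for the part that bears it (a point fixed in the world has none). Each returns a list of dicts, best first, with "p" (0 to 1); they miss things now and then, are a little off and sometimes report something else, mostly with a low value. They report only what shows in the picture. A call takes as long as a camera call. They do not tell look-alikes from the thing itself.
- vision.silhouettes(picture, thing): "mask" (420x560 bool, what is visible of it) and "centre" ([column, row] in pixels, amid what is visible of it).
- vision.spot_point(picture, thing): "centre" ([column, row] in pixels: a listed point, or the origin of a listed thing).
The state is a dict: "time": time; "q": joint angles; "joint_velocities": joint speeds; "joint_torque": joint torques, N m; "position": TCP position; "tool_rot": TCP orientation; "ft_force": force on the tool from outside, world axes, zero at the start; "moment": the same for the moment, N m; "grip_width": finger opening in m.
Only numpy, scipy, OpenCV 4.12 (cv2) and the standard library are available. Lean on these libraries where they do the work, as an engineer would, in place of code of your own. Each camera call takes 0.05 s, during which the arm holds its last target.

### The job

The three glass centre jewels have been laid on the wrong pattern cards: set each one flat inside the blank outline in the middle of the pattern of its own colour, turned to fit the outline, parking one on the free light pad on the way. Set the jewels down gently rather than dropping them, don't let them knock against each other, and leave the tumbler, basket and pliers where they are.

Things in the scene. Friction and masses are not known exactly. Their poses are not given: they have to be found in the camera images.
- red_jewel: Round ruby-red pressed-glass jewel with a faceted top and a copper-foiled upright edge: 44 mm across, 16 mm high; the upright edge runs from 0 to 11 mm, the facets above slope inwards; about 45 to 70 g. Origin at the centre of its underside, z up. It is loose and at the start it lies on a card that is not its own.
- amber_jewel: Square amber (orange-yellow) glass jewel, faceted top, copper-foiled upright edge: 42 x 42 mm, 16 mm high; upright edge from 0 to 11 mm; about 45 to 75 g. Its x and y axes are square to its sides. Origin at the centre of its underside, z up. It is loose and at the start it lies on a card that is not its own.
- blue_jewel: Oblong dark-blue step-cut glass jewel, copper-foiled upright edge: 60 mm along its x axis, 38 mm along its y axis, 16 mm high; upright edge from 0 to 11 mm; about 55 to 90 g. Origin at the centre of its underside, z up. It is loose and at the start it lies on a card that is not its own.
- red_pattern: White pattern card with a round window design whose panes are coloured pale red, 138 mm across. Fixed card 150 x 150 x 2 mm; origin at its centre on the underside (bench level), z up, card top at z = 2 mm. In its middle is the blank round outline, 52 mm across, for the red jewel.
- amber_pattern: White pattern card with a square window design whose panes are coloured pale amber-yellow, 132 mm square. Fixed card 150 x 150 x 2 mm; origin at its centre on the underside (bench level), z up, card top at z = 2 mm. In its middle is the blank square outline, 50 x 50 mm with sides along the card's x and y axes, for the amber jewel.
- blue_pattern: White pattern card with a long round-ended window design whose panes are coloured pale blue, 142 x 112 mm. Fixed card 150 x 150 x 2 mm; origin at its centre on the underside (bench level), z up, card top at z = 2 mm. In its middle is the blank oblong outline, 68 mm along the card's x axis by 46 mm along its y axis, for the blue jewel.
- light_pad: Slim LED light pad with a black frame and a bright pale lit face, 150 mm (x) x 180 mm (y) x 8 mm, fixed and empty at the start; origin at its centre on the underside, lit face at z = 8 mm, 126 x 150 mm. The free spot.
- tumbler: Bystander: dark-green drinking tumbler with a steel rim, 86 mm across, 173 mm tall, standing loose; origin at the centre of its foot.
- basket: Bystander: blue plastic basket of glass scraps, 160 x 110 mm, 60 mm high, standing loose; origin at the centre of its underside.
- pliers: Bystander: running pliers with black grips lying flat and loose, 205 mm along its y axis (jaws to -y), 65 mm wide, 16 mm high; origin near the middle, at bench level.
Not all that is in view belongs to the job. What is shaped like the red_jewel but green or grey is not meant.

How it is judged:
By the outcome, as a careful person would: the job done as asked, in the order asked, and still so for the second after the job is handed in, with the robot touching nothing.
It also fails if it takes over 101 s, if anything falls off the work surface, if the arm or the gripper's body presses on something with over 40 N, if the wrist force passes 120 N, or if a joint passes its speed limit or range.

## Working session

There is one attempt and no reset: what is moved stays moved. The work goes in short steps, Python scripts to look and compute and a tool call to move; the robot and the scene stay as the last step left them, time stands still between calls to the robot, and variables do not carry over. Pictures are saved under pics/ and viewed, and the job is handed in when it is done.

Besides the shell and the picture viewer there is one more tool, called after "Call:" as name(argument=value, ...), one argument or row to a line, values as JSON. step_arm: Moves the arm, as the interface text tells. Its arguments: {"type":"object","properties":{"slide":{"type":"array"},"turn":{"type":"array"},"jaw":{"type":"number"},"newtons":{"type":"number"}},"required":["slide","turn"]}

```bash
mkdir -p pics; python3 - <<'E'
from rig import get_obs, vision
import cv2,pickle
o=get_obs();print({k:o[k] for k in('time','position','tool_rot','grip_width','ft_force')})
for n in('scene','top','wrist'):
    p=vision.camera(n);pickle.dump(p,open(f'p_{n}.pkl','wb'));cv2.imwrite(f'pics/{n}0.png',p['image'][:,:,::-1]);print(n,p['mtx'].tolist(),p['T'].round(3).tolist())
E
```

```text
{'time': 0.0, 'position': array([ 0.16354148, -0.60246879,  0.22157658]), 'tool_rot': array([ 0.43018688,  0.56213262, -0.42906295,  0.56111599]), 'grip_width': 0.08662940388819217, 'ft_force': array([ 0.26553688,  0.58093582, -1.01943042])}
scene [[450.53484660041596, 0.0, 284.01982188316595], [0.0, 450.53484660041596, 210.10050581964626], [0.0, 0.0, 1.0]] [[-0.79, 0.429, -0.439, 0.968], [0.614, 0.554, -0.563, 0.551], [0.002, -0.713, -0.701, 0.75], [0.0, 0.0, 0.0, 1.0]]
top [[400.3620688933797, 0.0, 285.3792380534744], [0.0, 400.3620688933797, 211.90570788820546], [0.0, 0.0, 1.0]] [[-0.024, -0.995, 0.099, 0.468], [-1.0, 0.022, -0.02, 0.023], [0.017, -0.1, -0.995, 0.902], [0.0, 0.0, 0.0, 1.0]]
wrist [[325.19226210127806, 0.0, 279.93517829537103], [0.0, 325.19226210127806, 206.26105955812343], [0.0, 0.0, 1.0]] [[0.262, -0.93, -0.259, 0.235], [-0.965, -0.253, -0.068, -0.584], [-0.003, 0.267, -0.964, 0.384], [0.0, 0.0, 0.0, 1.0]]
```

View pics/scene0.png

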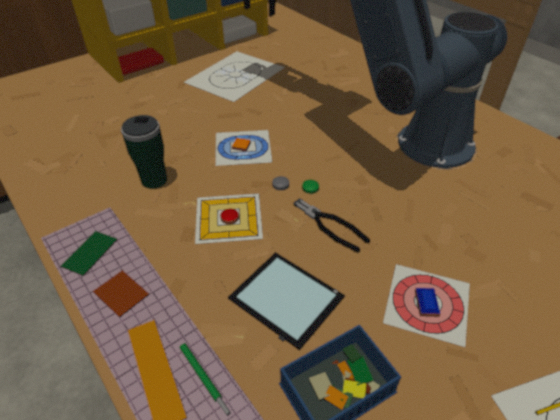

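View pics/top0.png

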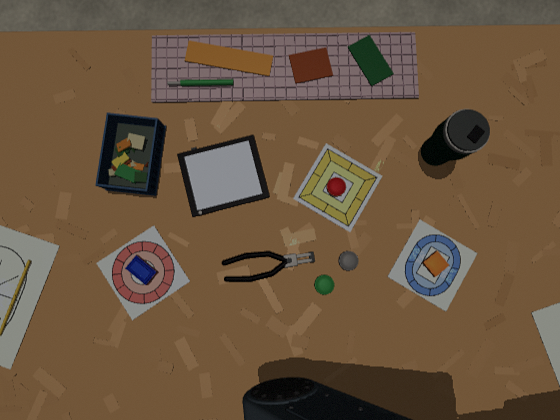

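View pics/wrist0.png

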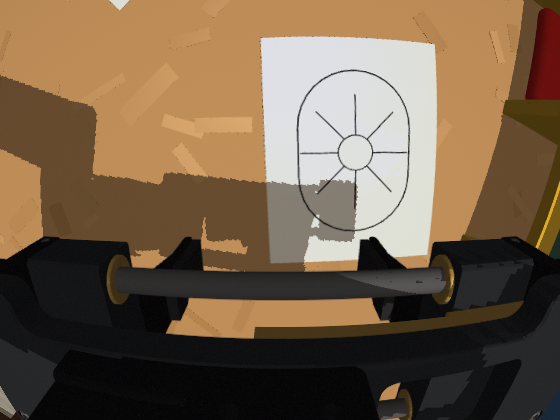

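```bash
cat > h.py <<'E'
import numpy as np,cv2
from rig import get_obs, vision
def rays(p,uv,fish):
    uv=np.asarray(uv,float).reshape(-1,2);m=p['mtx']
    x=(uv[:,0]-m[0,2])/m[0,0];y=(uv[:,1]-m[1,2])/m[1,1]
    if fish:
        r=np.hypot(x,y)+1e-12;d=np.c_[np.sin(r)*x/r,np.sin(r)*y/r,np.cos(r)]
    else: d=np.c_[x,y,np.ones_like(x)]
    return d@p['T'][:3,:3].T
def toz(p,uv,z,fish=False):
    d=rays(p,uv,fish);o=p['T'][:3,3];return o+d*((z-o[2])/d[:,2])[:,None]
def tri(p1,uv1,f1,p2,uv2,f2):
    a=rays(p1,uv1,f1)[0];b=rays(p2,uv2,f2)[0];o1=p1['T'][:3,3];o2=p2['T'][:3,3]
    s=np.linalg.lstsq(np.c_[a,-b],o2-o1,rcond=None)[0]
    q1=o1+a*s[0];q2=o2+b*s[1];return (q1+q2)/2,np.linalg.norm(q1-q2)
def rect(p,mask,z,fish=False):
    c=max(cv2.findContours(mask.astype(np.uint8),0,cv2.CHAIN_APPROX_NONE)[0],key=len)[:,0]
    w=toz(p,c,z,fish)[:,:2]
    (cx,cy),(a,b),an=cv2.minAreaRect((w*1000).astype(np.float32))
    return np.round([cx,cy,a,b,an],1)
E
python3 - <<'E'
from h import *
import time
P={n:vision.camera(n) for n in('scene','top')}
Z=dict(red_jewel=.011,amber_jewel=.011,blue_jewel=.011,red_pattern=.002,amber_pattern=.002,blue_pattern=.002,light_pad=.008,tumbler=.0,basket=.06,pliers=.01)
for t,z in Z.items():
    s={}
    for n,p in P.items():
        r=vision.silhouettes(p,t);q=vision.spot_point(p,t)
        print(t,n,[(round(x['p'],2),np.round(x['centre']).tolist(),rect(p,x['mask'],z).tolist()) for x in r[:2]],'sp',[(round(x['p'],2),np.round(x['centre'],1).tolist()) for x in q[:2]])
        if q:s[n]=q[0]['centre']
    if len(s)==2: print('   tri',[v.round(4) if hasattr(v,'round') else v for v in tri(P['scene'],s['scene'],0,P['top'],s['top'],0)])
print(get_obs()['time'])
E
```

```text
red_jewel scene [(0.7, [313.0, 185.0], [401.6, -68.6, 48.5, 42.5, 52.3]), (0.63, [231.0, 219.0], [615.9, -102.7, 50.7, 41.4, 57.8])] sp [(0.71, [287.6, 297.5]), (0.65, [281.5, 187.3])]
red_jewel top [(0.85, [335.0, 186.0], [614.4, -110.5, 40.9, 38.8, 88.8]), (0.76, [322.0, 284.0], [397.0, -75.0, 42.0, 41.3, 88.5])] sp [(0.78, [334.6, 188.4]), (0.74, [347.1, 257.4])]
   tri [array([ 0.5902, -0.0609, -0.2256]), np.float64(0.191)]
amber_jewel scene [(0.61, [240.0, 147.0], [439.7, -318.2, 62.6, 49.7, 36.8])] sp [(0.72, [239.3, 145.7])]
amber_jewel top [(0.85, [434.0, 263.0], [435.2, -325.2, 44.7, 48.0, 42.0])] sp [(0.65, [431.9, 263.7])]
   tri [array([ 0.4371, -0.3247,  0.0006]), np.float64(0.0088)]
blue_jewel scene [(0.7, [426.0, 302.0], [440.0, 328.4, 64.3, 42.5, 52.2]), (0.61, [331.0, 219.0], [446.9, 50.4, 67.4, 206.9, 5.7])] sp [(0.97, [426.1, 304.1])]
blue_jewel top [(0.82, [143.0, 270.0], [437.6, 324.2, 64.6, 42.1, 51.6])] sp [(0.82, [142.7, 272.1])]
   tri [array([ 0.4319,  0.3257, -0.008 ]), np.float64(0.0033)]
red_pattern scene [(0.58, [440.0, 304.0], [434.8, 327.6, 151.0, 152.
[... 1237 characters left out ...]
sp [(0.71, [440.2, 148.9])]
   tri [array([ 0.6954, -0.3566, -0.004 ]), np.float64(0.0061)]
basket scene [(0.56, [341.0, 377.0], [699.5, 351.8, 127.0, 176.3, 82.3])] sp [(0.92, [332.9, 386.2])]
basket top [(0.94, [130.0, 153.0], [685.9, 332.7, 133.2, 171.7, 82.8]), (0.68, [138.0, 279.0], [436.2, 304.7, 142.2, 140.6, 32.5])] sp [(0.68, [133.2, 159.9])]
   tri [array([0.6896, 0.3426, 0.0024]), np.float64(0.0149)]
pliers scene [(0.68, [332.0, 222.0], [443.4, 51.1, 65.7, 204.7, 3.3])] sp [(0.74, [327.3, 222.5]), (0.53, [430.3, 299.4])]
pliers top [(0.74, [266.0, 257.0], [444.5, 44.8, 64.8, 204.8, 7.9])] sp [(0.89, [267.6, 264.3])]
   tri [array([0.4435, 0.0455, 0.0023]), np.float64(0.0052)]
2.25
```

```bash
cat >> h.py <<'E'
from scipy.spatial.transform import Rotation as R
def st():
    o=get_obs();M=R.from_quat(o['tool_rot']).as_matrix()
    print('t',round(o['time'],2),'pos',o['position'].round(4),'q',np.round(o['q'],3),'jawdeg',round(np.degrees(np.arctan2(M[1,2],M[0,2])),2),'xaxis',M[:,0].round(4),'F',o['ft_force'].round(2),'w',round(o['grip_width'],4))
    return o
E
python3 -c "
from h import *
st()
import pickle
p=pickle.load(open('p_wrist.pkl','rb'))
o=get_obs();M=R.from_quat(o['tool_rot']).as_matrix()
print(M.round(3)); print('cam in tool',(M.T@(p['T'][:3,3]-o['position'])).round(4),(M.T@p['T'][:3,:3]).round(3))
print((p['depth']>0).mean(),toz(p,[[280,206],[280,100],[280,240]],0.0,True).round(3))
"
```

```text
t 2.25 pos [ 0.1636 -0.6032  0.2226] q [-1.485  0.527  1.433 -0.     1.181 -0.179] jawdeg -74.83 xaxis [-0.  0. -1.] F [ 0.48 -0.2   0.5 ] w 0.087
[[-0.     0.965  0.262]
 [ 0.     0.262 -0.965]
 [-1.     0.    -0.   ]]
cam in tool [-0.1615  0.074  -0.0003] [[ 0.003 -0.267  0.964]
 [ 0.    -0.964 -0.267]
 [ 1.     0.001 -0.003]]
0.9760119047619048 [[ 0.132 -0.61   0.   ]
 [ 0.255 -0.577  0.   ]
 [ 0.089 -0.622  0.   ]]
```

Call:
step_arm(
  slide=[
    [0.3, 0.3, 0],
    [0.6, 0.6, 0],
    [1, 1, 0],
  ],
  turn=[
    [0, 0, 0],
    [0, 0, 0],
    [0, 0, 0],
  ],
)

```text
time: 2.55
position: [0.2592, -0.5078, 0.2225]
tool_rot: [0.43, 0.561, -0.431, 0.561]
ft_force: [0.9, -1.5, 0.0]
grip_width: 0.0871
```

Call:
step_arm(
  slide=[
    [0.3, 0.3, 0],
    [0.6, 0.6, -0.3],
    [0.9, 0.9, -0.5],
    [0.9, 0.9, -0.5],
  ],
  turn=[
    [0, 0, 0],
    [0, 0, 0],
    [0, 0, 0],
    [0, 0, 0],
  ],
)

```text
time: 2.95
position: [0.3505, -0.4111, 0.1699]
tool_rot: [0.43, 0.566, -0.426, 0.56]
ft_force: [-0.7, 0.3, 0.9]
grip_width: 0.0871
```

Call:
step_arm(
  slide=[
    [0.3, 0.3, 0],
    [0.6, 0.6, -0.2],
    [0.75, 0.85, -0.5],
    [0.75, 0.85, -0.5],
    [0.75, 0.85, -0.5],
    [0.75, 0.85, -0.5],
  ],
  turn=[
    [0, 0, 0],
    [0, 0, 0],
    [0, 0, 0],
    [0, 0, 0],
    [0, 0, 0],
    [0, 0, 0],
  ],
)

```text
time: 3.55
position: [0.4243, -0.3349, 0.1235]
tool_rot: [0.43, 0.56, -0.43, 0.562]
ft_force: [-0.0, -0.1, -0.4]
grip_width: 0.087
```

```bash
cat > look.py <<'E'
import sys,pickle
from h import *
tag=sys.argv[1]
st();p=vision.camera('wrist');pickle.dump(p,open(f'w_{tag}.pkl','wb'));cv2.imwrite(f'pics/w_{tag}.png',p['image'][:,:,::-1])
Z=dict(jewel=.013,pattern=.002,pad=.008)
for t in sys.argv[2:]:
    for i,x in enumerate(vision.silhouettes(p,t)[:3]):
        z=Z[t.split('_')[1]]
        m=x['mask'];d=p['depth'][m]
        print(t,round(x['p'],2),np.round(x['centre']).tolist(),m.sum(),'rect',rect(p,m,z,True).tolist())
        if i==0: np.save(f'm_{tag}_{t}.npy',m)
    print('  spot',[(round(x['p'],2),np.round(x['centre'],1).tolist(),(toz(p,x['centre'],.002 if 'jewel' in t else 0,True)[0]*1000).round(1).tolist()) for x in vision.spot_point(p,t)[:3]])
E
python3 look.py a amber_jewel blue_pattern
```

```text
t 3.55 pos [ 0.4243 -0.3349  0.1235] q [-8.750e-01  5.550e-01  1.739e+00 -1.000e-03  8.440e-01  4.320e-01] jawdeg -74.88 xaxis [ 0.0016 -0.0026 -1.    ] F [-0.02 -0.06 -0.42] w 0.087
amber_jewel 0.92 [272.0, 188.0] 2383 rect [435.8, -323.9, 44.1, 42.7, 38.0]
  spot [(0.93, [271.1, 183.1], [438.2, -323.1, 2.0])]
blue_pattern 0.93 [262.0, 166.0] 23161 rect [433.2, -320.6, 150.3, 150.5, 57.9]
  spot []
```

View pics/w_a.png

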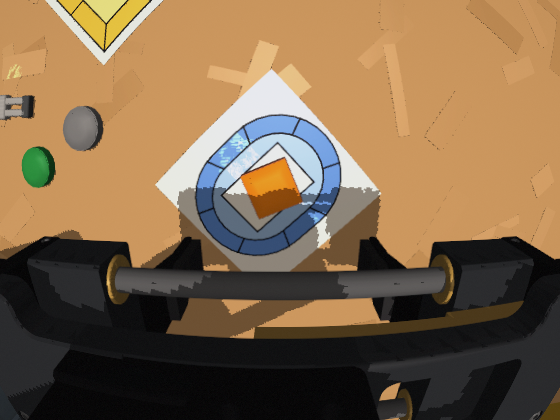

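```bash
cat >> h.py <<'E'
def proj(p,X,fish=True):
    c=(np.asarray(X)-p['T'][:3,3])@p['T'][:3,:3];m=p['mtx']
    if fish:
        r=np.hypot(c[:,0],c[:,1])+1e-12;th=np.arctan2(r,c[:,2]);k=th/r
        return np.c_[c[:,0]*k*m[0,0]+m[0,2],c[:,1]*k*m[1,1]+m[1,2]]
    return np.c_[c[:,0]/c[:,2]*m[0,0]+m[0,2],c[:,1]/c[:,2]*m[1,1]+m[1,2]]
def ortho(p,cx,cy,ang,z,half=.085,ppm=3500,fish=True):
    # image rotated so card axis ang(deg) -> +u, perpendicular -> up
    n=int(2*half*ppm);u,v=np.meshgrid((np.arange(n)-n/2+.5)/ppm,(n/2-np.arange(n)-.5)/ppm)
    a=np.radians(ang);X=np.stack([cx+u*np.cos(a)-v*np.sin(a),cy+u*np.sin(a)+v*np.cos(a),np.full_like(u,z)],-1).reshape(-1,3)
    q=proj(p,X,fish).astype(np.float32).reshape(n,n,2)
    return cv2.remap(p['image'],q[...,0],q[...,1],cv2.INTER_CUBIC)
E
python3 - <<'E'
from h import *
import pickle
p=pickle.load(open('w_a.pkl','rb'))
print(np.degrees(np.arctan2(*(np.diff(toz(p,[[222,193],[275,143]],.002,True),axis=0)[0,:2][::-1]))))
im=ortho(p,.4332,-.3206,-32.1,.002)
n=len(im);s=3.5
for k in(75,):cv2.rectangle(im,(int(n/2-k*s),int(n/2-k*s)),(int(n/2+k*s),int(n/2+k*s)),(255,0,0),1)
cv2.rectangle(im,(int(n/2-34*s),int(n/2-23*s)),(int(n/2+34*s),int(n/2+23*s)),(0,255,0),1)
cv2.imwrite('pics/o1.png',im[:,:,::-1])
E
```

```text
-32.06268953195172
```

View pics/o1.png

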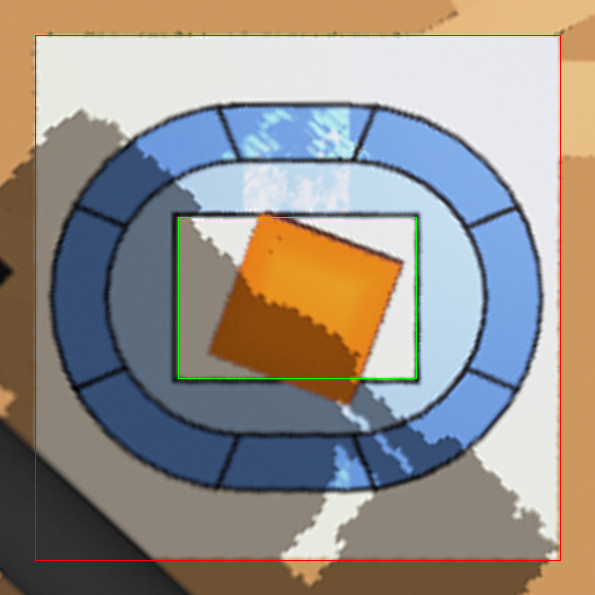

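Call:
step_arm(
  slide=[
    [0.25, 0.25, 0],
    [0.55, 0.6, 0],
    [0.8, 0.9, 0],
    [0.9, 1, 0],
  ],
  turn=[
    [0, 0, 0],
    [0, 0, 0],
    [0, 0, 0],
    [0, 0, 0],
  ],
)

```text
time: 4.2
position: [0.5155, -0.2306, 0.1229]
tool_rot: [0.429, 0.562, -0.429, 0.562]
ft_force: [-0.4, -1.2, -0.2]
grip_width: 0.0871
```

Call:
step_arm(
  slide=[
    [0.25, 0.25, 0],
    [0.55, 0.6, 0],
    [0.8, 0.9, 0],
    [0.9, 1, 0],
    [0.9, 1, 0],
    [0.9, 1, 0],
  ],
  turn=[
    [0, 0, 0],
    [0, 0, 0],
    [0, 0, 0],
    [0, 0, 0],
    [0, 0, 0],
    [0, 0, 0],
  ],
)

```text
time: 4.8
position: [0.6031, -0.1339, 0.1224]
tool_rot: [0.429, 0.562, -0.43, 0.561]
ft_force: [-0.0, 0.3, 0.4]
grip_width: 0.0867
```

```bash
python3 look.py b red_jewel amber_pattern light_pad; python3 - <<'E'
from h import *
import pickle
p=pickle.load(open('w_b.pkl','rb'))
m=np.load('m_b_amber_pattern.npy');r=rect(p,m,.002,True)
im=ortho(p,r[0]/1e3,r[1]/1e3,r[4],.002)
n=len(im);s=3.5
for k in(75,25):cv2.rectangle(im,(int(n/2-k*s),int(n/2-k*s)),(int(n/2+k*s),int(n/2+k*s)),(0,0,255),1)
cv2.imwrite('pics/o2.png',im[:,:,::-1])
E
```

```text
t 4.8 pos [ 0.6031 -0.1339  0.1224] q [-3.990e-01  6.410e-01  1.538e+00 -1.000e-03  9.630e-01  9.080e-01] jawdeg -74.84 xaxis [-1.1e-03 -5.0e-04 -1.0e+00] F [-0.05  0.28  0.4 ] w 0.0867
red_jewel 0.97 [236.0, 328.0] 599 rect [463.1, -124.8, 26.1, 37.1, 12.6]
red_jewel 0.9 [259.0, 187.0] 2022 rect [614.1, -109.0, 42.7, 43.3, 59.3]
  spot [(0.82, [237.0, 335.6], [445.2, -128.1, 2.0]), (0.77, [257.2, 186.6], [610.7, -110.7, 2.0])]
amber_pattern 0.93 [281.0, 171.0] 23718 rect [613.8, -113.8, 149.7, 149.8, 57.9]
  spot []
light_pad 0.9 [51.0, 96.0] 14444 rect [650.2, 129.4, 152.0, 154.4, 12.4]
  spot [(0.82, [34.6, 95.8], [647.3, 148.4, 0.0])]
```

View pics/o2.png

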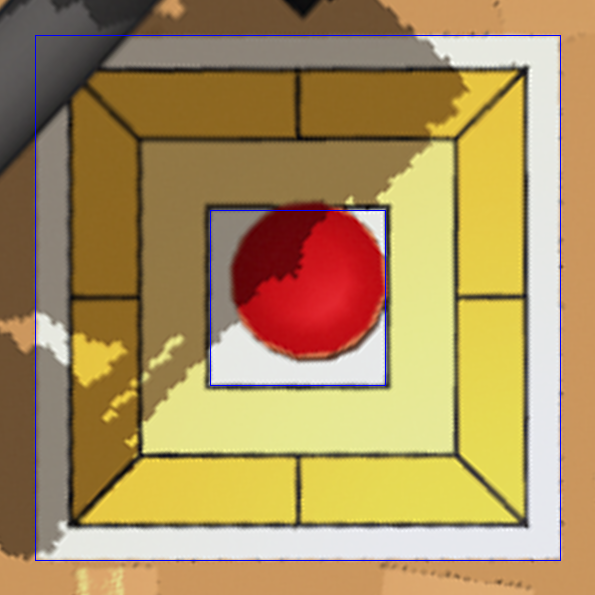

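View pics/w_b.png

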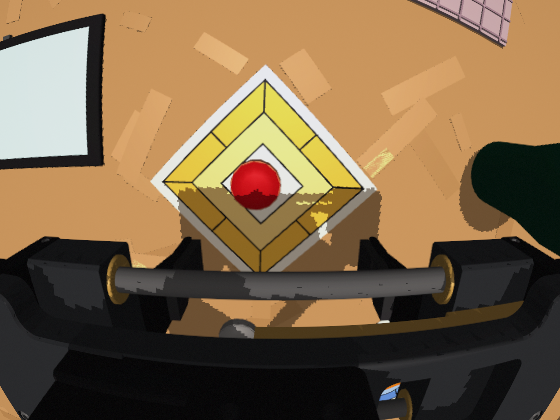

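```bash
python3 - <<'E'
from h import *
import pickle
for tag,f in(('a','m_a_amber_jewel.npy'),('a','m_a_blue_pattern.npy'),('b','m_b_amber_pattern.npy'),('b','m_b_light_pad.npy')):
    p=pickle.load(open(f'w_{tag}.pkl','rb'));m=np.load(f);v,u=np.nonzero(m)
    d=rays(p,np.c_[u,v],True)@p['T'][:3,:3];X=p['T'][:3,3]+(d/d[:,2:]*p['depth'][v,u][:,None])@p['T'][:3,:3].T
    print(f,np.percentile(X[:,2],[5,25,50,75,95]).round(4))
# two-view triangulation
t=pickle.load(open('p_top.pkl','rb'));b=pickle.load(open('w_b.pkl','rb'));a=pickle.load(open('w_a.pkl','rb'))
print(tri(b,[259,187],1,t,[335,186.5],0),tri(a,[272,188],1,t,[434,263],0))
E
```

```text
m_a_amber_jewel.npy [0.0119 0.0149 0.0167 0.0179 0.0189]
m_a_blue_pattern.npy [-0.0002  0.0006  0.0012  0.0017  0.0026]
m_b_amber_pattern.npy [-0.      0.0008  0.0013  0.0019  0.0027]
m_b_light_pad.npy [0.0066 0.0076 0.0082 0.0087 0.0095]
(array([ 0.61231712, -0.11064572,  0.00587994]), np.float64(0.003686584729873561)) (array([ 0.43514909, -0.32478223,  0.00528536]), np.float64(0.0006737997012811959))
```

Call:
step_arm(
  slide=[
    [0.05, 0.12, 0],
    [0.11, 0.25, -0.2],
    [0.11, 0.25, -0.5],
    [0.11, 0.25, -0.7],
    [0.11, 0.25, -0.8],
    [0.11, 0.25, -0.8],
  ],
  turn=[
    [0, 0, 0],
    [0, 0, 0],
    [0, 0, 0],
    [0, 0, 0],
    [0, 0, 0],
    [0, 0, 0],
  ],
)

```text
time: 5.75
position: [0.6141, -0.1069, 0.0411]
tool_rot: [0.429, 0.563, -0.43, 0.561]
ft_force: [-0.3, -0.5, 0.9]
grip_width: 0.0871
```

```bash
python3 look.py c red_jewel amber_pattern
```

```text
t 5.75 pos [ 0.6141 -0.1069  0.0411] q [-0.351  0.765  1.561  0.     0.818  0.954] jawdeg -74.81 xaxis [-0.0028  0.0012 -1.    ] F [-0.34 -0.52  0.92] w 0.0871
red_jewel 0.7 [285.0, 239.0] 3645 rect [614.3, -108.4, 45.3, 42.5, 15.2]
  spot [(0.84, [284.4, 234.7], [613.3, -110.0, 2.0])]
amber_pattern 0.86 [293.0, 201.0] 32725 rect [614.3, -113.4, 150.0, 150.0, 58.0]
  spot []
```

View pics/w_c.png

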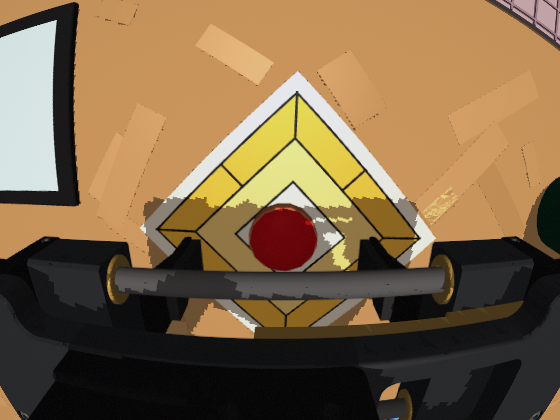

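Call:
step_arm(
  slide=[
    [0, -0.015, -0.12],
    [0, -0.015, -0.24],
    [0, -0.015, -0.32],
    [0, -0.015, -0.36],
    [0, -0.015, -0.36],
  ],
  turn=[
    [0, 0, 0],
    [0, 0, 0],
    [0, 0, 0],
    [0, 0, 0],
    [0, 0, 0],
  ],
)

```text
time: 6.5
position: [0.6141, -0.1091, 0.0053]
tool_rot: [0.429, 0.562, -0.43, 0.561]
ft_force: [-0.8, 1.1, 0.2]
grip_width: 0.0869
```

Call:
step_arm(
  slide=[
    [0, 0, 0],
    [0, 0, 0],
    [0, 0, 0],
    [0, 0, 0],
    [0, 0, 0],
    [0, 0, 0],
    [0, 0, 0],
    [0, 0, 0],
  ],
  turn=[
    [0, 0, 0],
    [0, 0, 0],
    [0, 0, 0],
    [0, 0, 0],
    [0, 0, 0],
    [0, 0, 0],
    [0, 0, 0],
    [0, 0, 0],
  ],
  jaw=0.3,
  newtons=15,
)

```text
time: 7.3
position: [0.615, -0.1093, 0.0066]
tool_rot: [0.43, 0.562, -0.43, 0.562]
ft_force: [-0.2, 0.1, 1.5]
grip_width: 0.0431
```

Call:
step_arm(
  slide=[
    [0, 0, 0.1],
    [0, 0, 0.25],
    [0, 0.1, 0.45],
    [0, 0.3, 0.6],
    [0.05, 0.6, 0.6],
    [0.1, 0.9, 0.6],
    [0.1, 1, 0.6],
  ],
  turn=[
    [0, 0, 0],
    [0, 0, 0],
    [0, 0, 0],
    [0, 0, 0],
    [0, 0, 0],
    [0, 0, 0],
    [0, 0, 0],
  ],
)

```text
time: 8.0
position: [0.6257, -0.0068, 0.0683]
tool_rot: [0.429, 0.562, -0.428, 0.563]
ft_force: [0.0, -0.7, -0.8]
grip_width: 0.0431
```

Call:
step_arm(
  slide=[
    [0.05, 0.3, 0],
    [0.1, 0.6, 0],
    [0.1, 0.9, 0],
    [0.1, 1, 0],
    [0.1, 1, 0],
    [0.1, 1, 0],
  ],
  turn=[
    [0, 0, 0],
    [0, 0, 0],
    [0, 0, 0],
    [0, 0, 0],
    [0, 0, 0],
    [0, 0, 0],
  ],
)

```text
time: 8.6
position: [0.635, 0.0895, 0.0668]
tool_rot: [0.429, 0.561, -0.43, 0.562]
ft_force: [-0.3, 0.0, -1.2]
grip_width: 0.0433
```

```bash
python3 look.py d red_jewel light_pad
```

```text
t 8.6 pos [0.635  0.0895 0.0668] q [-3.400e-02  7.440e-01  1.505e+00 -1.000e-03  8.920e-01  1.273e+00] jawdeg -74.83 xaxis [ 2.e-04 -8.e-04 -1.e+00] F [-0.25  0.05 -1.21] w 0.0433
red_jewel 0.94 [282.0, 255.0] 3377 rect [619.2, 85.4, 39.2, 58.8, 15.0]
  spot [(0.61, [418.0, 407.5], [455.9, -122.8, 2.0]), (0.6, [285.0, 256.2], [608.3, 78.4, 2.0])]
light_pad 0.71 [214.0, 160.0] 36988 rect [652.9, 148.0, 143.3, 180.0, 12.9]
  spot []
```

View pics/w_d.png

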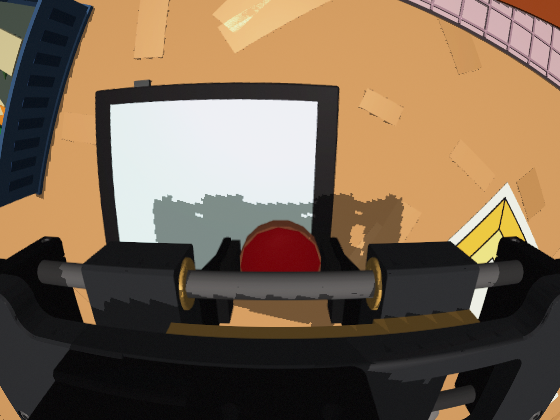

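Call:
step_arm(
  slide=[
    [0.06, 0.3, 0],
    [0.13, 0.58, 0],
    [0.13, 0.58, -0.2],
    [0.13, 0.58, -0.35],
    [0.13, 0.58, -0.45],
    [0.13, 0.58, -0.5],
    [0.13, 0.58, -0.52],
    [0.13, 0.58, -0.54],
    [0.13, 0.58, -0.55],
    [0.13, 0.58, -0.55],
  ],
  turn=[
    [0, 0, 0],
    [0, 0, 0],
    [0, 0, 0],
    [0, 0, 0],
    [0, 0, 0],
    [0, 0, 0],
    [0, 0, 0],
    [0, 0, 0],
    [0, 0, 0],
    [0, 0, 0],
  ],
)

```text
time: 9.85
position: [0.6484, 0.1482, 0.0127]
tool_rot: [0.43, 0.561, -0.429, 0.562]
ft_force: [-1.3, -1.2, 3.9]
grip_width: 0.043
```

```bash
python3 -c "
from h import *
st();p=vision.camera('scene');cv2.imwrite('pics/s1.png',cv2.resize(p['image'][230:370,220:400,::-1],None,fx=4,fy=4))
st()"
```

```text
t 9.85 pos [0.6484 0.1482 0.0127] q [ 5.700e-02  8.450e-01  1.456e+00 -1.000e-03  8.390e-01  1.364e+00] jawdeg -74.83 xaxis [ 1.1e-03 -4.0e-04 -1.0e+00] F [-1.34 -1.22  3.88] w 0.043
t 9.9 pos [0.6484 0.1482 0.0127] q [ 5.700e-02  8.450e-01  1.456e+00 -1.000e-03  8.390e-01  1.364e+00] jawdeg -74.82 xaxis [ 1.2e-03 -5.0e-04 -1.0e+00] F [-1.66 -2.17  3.86] w 0.0431
```

View pics/s1.png

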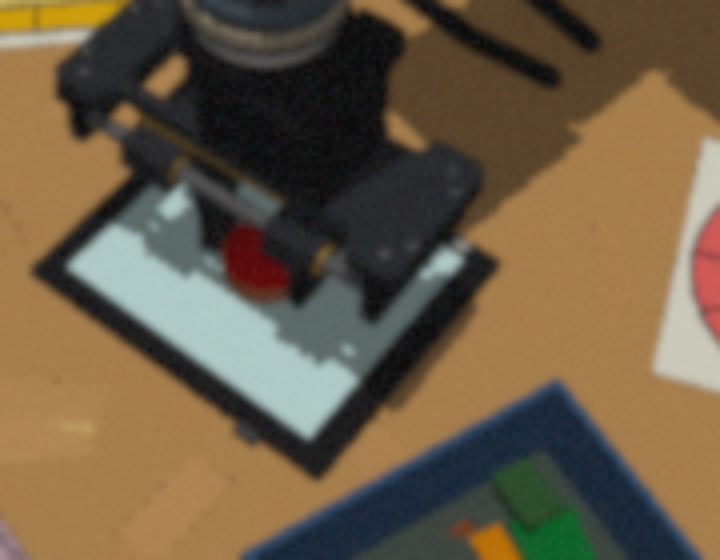

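Call:
step_arm(
  slide=[
    [0, 0, 0],
    [0, 0, 0],
    [0, 0, 0],
    [0, 0, 0],
    [0, 0, 0],
    [0, 0, 0.1],
    [0, 0, 0.3],
    [0, 0, 0.6],
  ],
  turn=[
    [0, 0, 0],
    [0, 0, 0],
    [0, 0, 0],
    [0, 0, 0],
    [0, 0, 0],
    [0, 0, 0],
    [0, 0, 0],
    [0, 0, 0],
  ],
  jaw=1,
)

```text
time: 10.7
position: [0.6466, 0.1486, 0.071]
tool_rot: [0.429, 0.563, -0.431, 0.561]
ft_force: [1.5, -0.9, 1.1]
grip_width: 0.0862
```

Call:
step_arm(
  slide=[
    [-0.1, -0.25, 0.2],
    [-0.25, -0.6, 0.4],
    [-0.45, -1, 0.4],
  ],
  turn=[
    [0, 0, 0.02],
    [0, 0, 0.04],
    [0, 0, 0.0634],
  ],
)

```text
time: 11.0
position: [0.6059, 0.0483, 0.1156]
tool_rot: [0.309, 0.634, -0.306, 0.64]
ft_force: [1.5, -1.6, -0.0]
grip_width: 0.087
```

```bash
python3 look.py e red_jewel light_pad
```

```text
t 11.0 pos [0.6059 0.0483 0.1156] q [-0.104  0.637  1.577  0.     0.919  0.795] jawdeg -51.55 xaxis [ 9.3e-03 -8.0e-04 -1.0e+00] F [ 1.51 -1.62 -0.02] w 0.087
red_jewel 0.75 [215.0, 98.0] 2324 rect [647.2, 149.0, 43.4, 45.4, 36.6]
  spot [(0.59, [217.3, 97.9], [646.4, 147.0, 2.0])]
light_pad 0.7 [240.0, 108.0] 32040 rect [646.7, 146.4, 152.1, 179.8, 13.1]
  spot []
```

View pics/w_e.png

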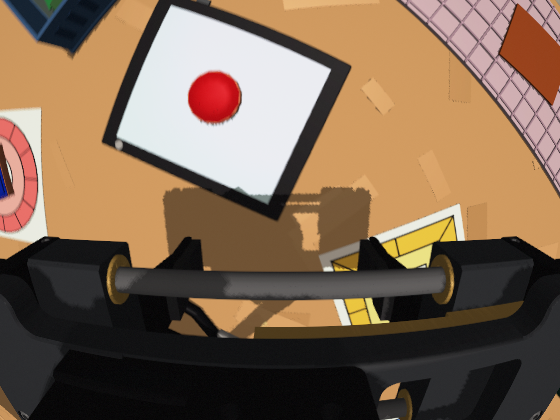

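Call:
step_arm(
  slide=[
    [-0.2, -0.4, 0],
    [-0.35, -0.8, 0],
    [-0.45, -1, 0],
  ],
  turn=[
    [0, 0, 0],
    [0, 0, 0],
    [0, 0, 0],
  ],
)

```text
time: 11.55
position: [0.558, -0.0523, 0.1114]
tool_rot: [0.31, 0.635, -0.31, 0.636]
ft_force: [-0.1, -0.6, -0.1]
grip_width: 0.0868
```

Call:
step_arm(
  slide=[
    [-0.2, -0.4, 0],
    [-0.35, -0.8, 0],
    [-0.45, -1, 0],
  ],
  turn=[
    [0, 0, 0],
    [0, 0, 0],
    [0, 0, 0],
  ],
)

```text
time: 11.85
position: [0.5135, -0.1532, 0.1115]
tool_rot: [0.31, 0.635, -0.31, 0.636]
ft_force: [-1.1, 0.3, -0.3]
grip_width: 0.087
```

Call:
step_arm(
  slide=[
    [-0.2, -0.4, 0],
    [-0.35, -0.8, 0],
    [-0.45, -1, 0],
    [-0.45, -1, -0.3],
    [-0.45, -1, -0.3],
    [-0.45, -1, -0.3],
  ],
  turn=[
    [0, 0, 0],
    [0, 0, 0],
    [0, 0, 0],
    [0, 0, 0],
    [0, 0, 0],
    [0, 0, 0],
  ],
)

```text
time: 12.45
position: [0.4683, -0.2502, 0.0811]
tool_rot: [0.31, 0.636, -0.309, 0.635]
ft_force: [0.1, 0.1, 0.5]
grip_width: 0.0872
```

```bash
python3 look.py f amber_jewel blue_pattern
```

```text
t 12.45 pos [ 0.4683 -0.2502  0.0811] q [-0.701  0.619  1.786  0.     0.739  0.205] jawdeg -51.95 xaxis [-0.0013  0.0014 -1.    ] F [0.14 0.11 0.54] w 0.0872
amber_jewel 0.97 [324.0, 311.0] 1057 rect [427.7, -330.0, 22.6, 41.8, 39.5]
  spot [(0.96, [324.9, 291.7], [437.6, -323.3, 2.0])]
blue_pattern 0.56 [309.0, 245.0] 12393 rect [455.0, -285.4, 68.9, 149.7, 57.6]
blue_pattern 0.36 [40.0, 65.0] 2820 rect [444.0, 25.8, 58.8, 161.2, 3.7]
  spot []
```

Call:
step_arm(
  slide=[
    [-0.15, -0.35, 0],
    [-0.325, -0.735, 0],
    [-0.325, -0.735, -0.2],
    [-0.325, -0.735, -0.35],
    [-0.325, -0.735, -0.35],
  ],
  turn=[
    [0, 0, 0],
    [0, 0, 0],
    [0, 0, 0],
    [0, 0, 0],
    [0, 0, 0],
  ],
)

```text
time: 13.2
position: [0.4346, -0.3241, 0.0456]
tool_rot: [0.311, 0.636, -0.31, 0.634]
ft_force: [0.5, -0.4, -0.4]
grip_width: 0.0867
```

```bash
python3 look.py g amber_jewel blue_pattern
```

```text
t 13.2 pos [ 0.4346 -0.3241  0.0456] q [-0.847  0.69   1.772  0.     0.682  0.061] jawdeg -52.03 xaxis [-0.0019  0.0022 -1.    ] F [ 0.53 -0.39 -0.44] w 0.0867
amber_jewel 0.59 [281.0, 233.0] 4174 rect [436.3, -323.7, 44.4, 41.8, 38.0]
  spot [(0.94, [280.5, 228.4], [435.9, -323.6, 2.0])]
blue_pattern 0.93 [273.0, 188.0] 31452 rect [439.5, -309.4, 124.2, 150.1, 57.6]
  spot []
```

View pics/w_g.png

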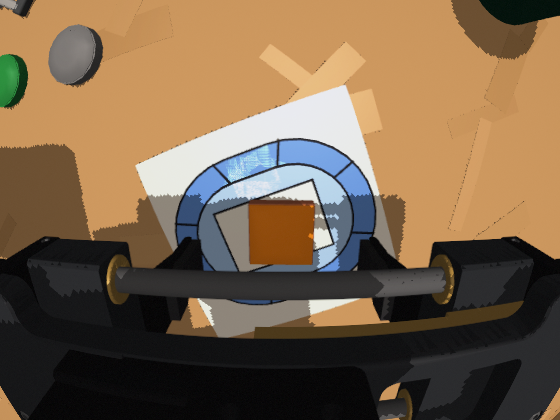

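Aligned: the amber jewel is square to and centred between the fingers (pixel 281,233). Descending and gripping.

Call:
step_arm(
  slide=[
    [0.01, 0, -0.12],
    [0.01, 0, -0.24],
    [0.01, 0, -0.35],
    [0.01, 0, -0.4],
    [0.01, 0, -0.4],
  ],
  turn=[
    [0, 0, 0],
    [0, 0, 0],
    [0, 0, 0],
    [0, 0, 0],
    [0, 0, 0],
  ],
)

```text
time: 13.95
position: [0.4358, -0.3241, 0.0051]
tool_rot: [0.31, 0.636, -0.31, 0.635]
ft_force: [0.5, 0.3, 0.0]
grip_width: 0.0868
```

Call:
step_arm(
  slide=[
    [0, 0, 0],
    [0, 0, 0],
    [0, 0, 0],
    [0, 0, 0],
    [0, 0, 0],
    [0, 0, 0],
    [0, 0, 0],
    [0, 0, 0],
  ],
  turn=[
    [0, 0, 0],
    [0, 0, 0],
    [0, 0, 0],
    [0, 0, 0],
    [0, 0, 0],
    [0, 0, 0],
    [0, 0, 0],
    [0, 0, 0],
  ],
  jaw=0.3,
)

```text
time: 14.75
position: [0.4365, -0.3248, 0.0067]
tool_rot: [0.31, 0.636, -0.31, 0.636]
ft_force: [0.1, 0.6, 1.1]
grip_width: 0.0419
```

```bash
python3 look.py g2 amber_jewel
```

```text
t 14.75 pos [ 0.4365 -0.3248  0.0067] q [-0.845  0.761  1.78  -0.     0.6    0.062] jawdeg -52.0 xaxis [ 0. -0. -1.] F [0.05 0.57 1.06] w 0.0419
amber_jewel 0.81 [279.0, 244.0] 4077 rect [443.6, -319.4, 28.9, 41.7, 38.0]
  spot [(0.78, [279.5, 255.9], [435.3, -325.6, 2.0])]
```

Call:
step_arm(
  slide=[
    [0, 0, 0.1],
    [0, 0, 0.25],
    [0.1, 0.1, 0.45],
    [0.3, 0.35, 0.6],
    [0.55, 0.65, 0.6],
    [0.8, 0.95, 0.6],
  ],
  turn=[
    [0, 0, 0],
    [0, 0, 0],
    [0, 0, 0],
    [0, 0, 0.015],
    [0, 0, 0.035],
    [0, 0, 0.0553],
  ],
)

```text
time: 15.5
position: [0.5175, -0.2295, 0.068]
tool_rot: [0.194, 0.679, -0.194, 0.681]
ft_force: [0.9, 0.6, -0.9]
grip_width: 0.0416
```

Call:
step_arm(
  slide=[
    [0.2, 0.25, 0],
    [0.45, 0.55, 0],
    [0.7, 0.8, 0],
    [0.8, 0.95, 0],
    [0.8, 0.95, 0],
    [0.8, 0.95, 0],
  ],
  turn=[
    [0, 0, 0],
    [0, 0, 0],
    [0, 0, 0],
    [0, 0, 0],
    [0, 0, 0],
    [0, 0, 0],
  ],
)

```text
time: 16.1
position: [0.5955, -0.135, 0.0665]
tool_rot: [0.195, 0.68, -0.195, 0.679]
ft_force: [-0.3, 0.6, -0.9]
grip_width: 0.0418
```

```bash
python3 look.py i amber_jewel amber_pattern
```

```text
t 16.1 pos [ 0.5955 -0.135   0.0665] q [-4.050e-01  7.150e-01  1.587e+00 -1.000e-03  8.410e-01  1.550e-01] jawdeg -32.05 xaxis [-1.4e-03 -1.0e-04 -1.0e+00] F [-0.3   0.63 -0.93] w 0.0418
amber_jewel 0.67 [278.0, 243.0] 4159 rect [587.4, -148.4, 40.7, 57.8, 58.0]
  spot [(0.76, [280.1, 254.2], [581.5, -158.1, 2.0])]
amber_pattern 0.84 [286.0, 159.0] 32471 rect [614.7, -111.3, 144.1, 150.5, 58.0]
  spot [(0.89, [284.2, 184.5], [612.4, -114.3, 0.0])]
```

View pics/w_i.png

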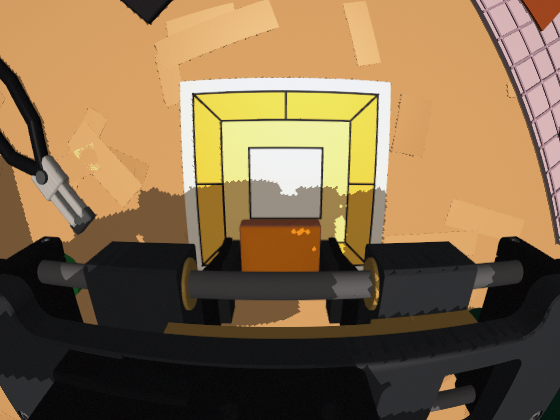

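Call:
step_arm(
  slide=[
    [0.09, 0.1, 0],
    [0.185, 0.215, 0],
    [0.185, 0.215, -0.2],
    [0.185, 0.215, -0.35],
    [0.185, 0.215, -0.47],
    [0.185, 0.215, -0.53],
    [0.185, 0.215, -0.56],
    [0.185, 0.215, -0.58],
    [0.185, 0.215, -0.59],
    [0.185, 0.215, -0.59],
  ],
  turn=[
    [0, 0, 0],
    [0, 0, 0],
    [0, 0, 0],
    [0, 0, 0],
    [0, 0, 0],
    [0, 0, 0],
    [0, 0, 0],
    [0, 0, 0],
    [0, 0, 0],
    [0, 0, 0],
  ],
)

```text
time: 17.35
position: [0.6152, -0.1135, 0.0079]
tool_rot: [0.196, 0.679, -0.196, 0.68]
ft_force: [-0.5, 0.3, -0.5]
grip_width: 0.0418
```

```bash
python3 look.py j amber_jewel amber_pattern
```

```text
t 17.35 pos [ 0.6152 -0.1135  0.0079] q [-0.361  0.818  1.566  0.     0.757  0.2  ] jawdeg -32.11 xaxis [ 7.e-04 -2.e-04 -1.e+00] F [-0.48  0.34 -0.49] w 0.0418
amber_jewel 0.8 [280.0, 246.0] 4079 rect [619.9, -106.6, 29.1, 41.9, 57.9]
  spot [(0.57, [281.0, 254.4], [615.4, -115.0, 2.0])]
amber_pattern 0.79 [279.0, 183.0] 33928 rect [630.8, -86.2, 85.3, 148.9, 57.9]
  spot []
```

View pics/w_j.png

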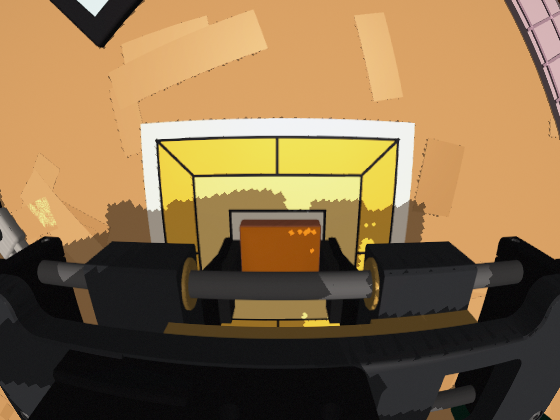

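Call:
step_arm(
  slide=[
    [-0.01, 0, -0.005],
    [-0.01, 0, -0.012],
    [-0.01, 0, -0.016],
    [-0.01, 0, -0.016],
  ],
  turn=[
    [0, 0, 0],
    [0, 0, 0],
    [0, 0, 0],
    [0, 0, 0],
  ],
)

```text
time: 18.0
position: [0.6138, -0.1133, 0.0067]
tool_rot: [0.195, 0.68, -0.195, 0.679]
ft_force: [-2.1, 0.6, 5.5]
grip_width: 0.0413
```

Call:
step_arm(
  slide=[
    [0, 0, 0],
    [0, 0, 0],
    [0, 0, 0],
    [0, 0, 0],
    [0, 0, 0],
    [0, 0, 0.1],
    [0, 0, 0.3],
    [0, 0, 0.6],
  ],
  turn=[
    [0, 0, 0],
    [0, 0, 0],
    [0, 0, 0],
    [0, 0, 0],
    [0, 0, 0],
    [0, 0, 0],
    [0, 0, 0],
    [0, 0, 0],
  ],
  jaw=1,
)

```text
time: 18.8
position: [0.6127, -0.1129, 0.0655]
tool_rot: [0.196, 0.681, -0.195, 0.678]
ft_force: [-0.6, 0.0, -0.1]
grip_width: 0.086
```

Call:
step_arm(
  slide=[
    [-0.1, 0, 0.3],
    [-0.25, 0, 0.6],
    [-0.25, 0, 0.6],
  ],
  turn=[
    [0, 0, 0],
    [0, 0, 0],
    [0, 0, 0],
  ],
)

```text
time: 19.1
position: [0.5899, -0.1139, 0.1307]
tool_rot: [0.195, 0.677, -0.196, 0.682]
ft_force: [0.3, 0.3, 0.4]
grip_width: 0.087
```

```bash
python3 look.py k amber_jewel amber_pattern; cat > ov.py <<'E'
import sys,pickle
from h import *
tag,cx,cy,ang,hx,hy=sys.argv[1],*map(float,sys.argv[2:7])
p=pickle.load(open(f'w_{tag}.pkl','rb'));im=ortho(p,cx,cy,ang,.002);n=len(im);s=3.5
for a,b in((75,75),(hx,hy)):cv2.rectangle(im,(int(n/2-a*s),int(n/2-b*s)),(int(n/2+a*s),int(n/2+b*s)),(0,0,255),1)
cv2.imwrite(f'pics/o_{tag}.png',im[:,:,::-1])
E
python3 ov.py k .614 -.1136 57.9 25 25
```

```text
t 19.1 pos [ 0.5899 -0.1139  0.1307] q [-0.377  0.608  1.583 -0.     0.944  0.184] jawdeg -32.1 xaxis [ 0.0062 -0.0026 -1.    ] F [0.25 0.3  0.37] w 0.087
amber_jewel 0.79 [301.0, 186.0] 2318 rect [614.4, -112.8, 44.2, 43.5, 58.2]
  spot [(0.75, [303.0, 182.8], [617.0, -112.7, 2.0])]
amber_pattern 0.7 [297.0, 164.0] 22358 rect [613.5, -113.3, 151.1, 151.6, 57.9]
  spot []
```

View pics/o_k.png

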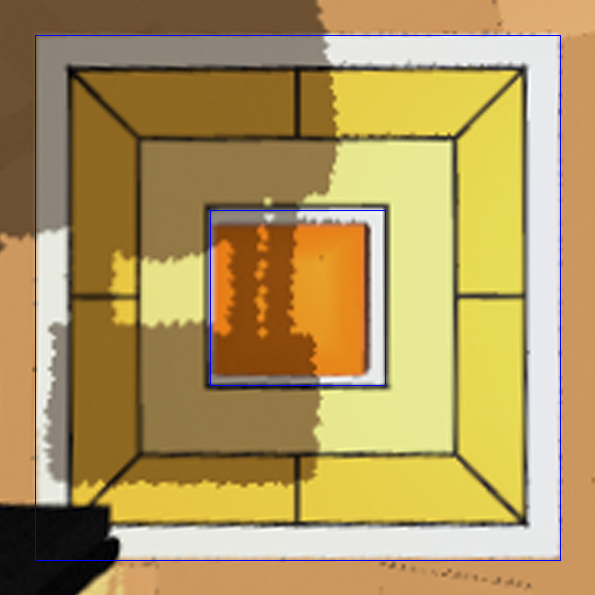

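Call:
step_arm(
  slide=[
    [-0.1, 0.3, 0],
    [-0.25, 0.65, 0],
    [-0.4, 1, 0],
  ],
  turn=[
    [0, 0, -0.01],
    [0, 0, -0.0175],
    [0, 0, -0.0175],
  ],
)

```text
time: 19.65
position: [0.5482, -0.0125, 0.1245]
tool_rot: [0.233, 0.668, -0.233, 0.667]
ft_force: [1.0, 0.2, 0.2]
grip_width: 0.0874
```

Call:
step_arm(
  slide=[
    [-0.15, 0.4, 0],
    [-0.3, 0.75, 0],
    [-0.4, 1, 0],
  ],
  turn=[
    [0, 0, 0],
    [0, 0, 0],
    [0, 0, 0],
  ],
)

```text
time: 19.95
position: [0.5068, 0.0888, 0.1246]
tool_rot: [0.232, 0.669, -0.232, 0.667]
ft_force: [0.1, -0.4, -0.4]
grip_width: 0.0871
```

Call:
step_arm(
  slide=[
    [-0.15, 0.4, 0],
    [-0.3, 0.75, 0],
    [-0.4, 1, 0],
  ],
  turn=[
    [0, 0, 0],
    [0, 0, 0],
    [0, 0, 0],
  ],
)

```text
time: 20.25
position: [0.4671, 0.1886, 0.1247]
tool_rot: [0.232, 0.669, -0.232, 0.667]
ft_force: [0.5, -0.1, -0.4]
grip_width: 0.0872
```

Call:
step_arm(
  slide=[
    [-0.15, 0.4, 0],
    [-0.3, 0.75, 0],
    [-0.4, 1, 0],
    [-0.4, 1, 0],
    [-0.4, 1, 0],
    [-0.4, 1, 0],
  ],
  turn=[
    [0, 0, 0],
    [0, 0, 0],
    [0, 0, 0],
    [0, 0, 0],
    [0, 0, 0],
    [0, 0, 0],
  ],
)

```text
time: 20.85
position: [0.4292, 0.2859, 0.1253]
tool_rot: [0.232, 0.668, -0.233, 0.667]
ft_force: [1.1, -0.3, -0.1]
grip_width: 0.0874
```

```bash
python3 look.py l blue_jewel red_pattern
```

```text
t 20.85 pos [0.4292 0.2859 0.1253] q [ 0.371  0.528  1.796 -0.     0.818  1.042] jawdeg -38.43 xaxis [-9.e-04 -7.e-04 -1.e+00] F [ 1.05 -0.33 -0.07] w 0.0874
blue_jewel 0.66 [257.0, 163.0] 3073 rect [438.0, 326.5, 60.6, 37.9, 50.2]
  spot [(0.79, [260.6, 160.4], [438.7, 325.0, 2.0])]
red_pattern 0.91 [236.0, 162.0] 23366 rect [432.2, 325.7, 150.5, 150.2, 32.8]
  spot []
```

View pics/w_l.png

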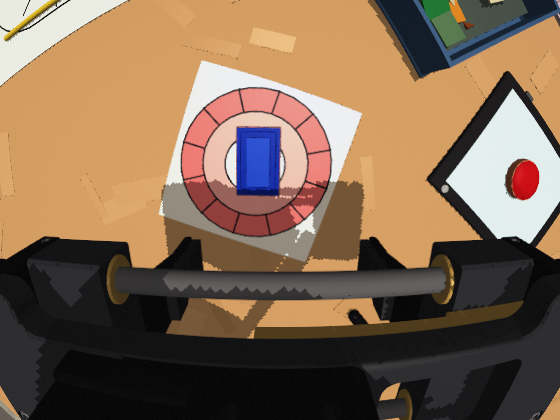

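Call:
step_arm(
  slide=[
    [0.04, 0.2, 0],
    [0.09, 0.4, 0],
    [0.09, 0.4, -0.3],
    [0.09, 0.4, -0.6],
    [0.09, 0.4, -0.8],
    [0.09, 0.4, -0.8],
  ],
  turn=[
    [0, 0, -0.004],
    [0, 0, -0.004],
    [0, 0, -0.004],
    [0, 0, -0.004],
    [0, 0, -0.004],
    [0, 0, -0.004],
  ],
)

```text
time: 21.7
position: [0.4363, 0.3253, 0.0435]
tool_rot: [0.24, 0.666, -0.243, 0.663]
ft_force: [-0.2, -0.7, 0.2]
grip_width: 0.0868
```

```bash
python3 look.py m blue_jewel red_pattern; python3 ov.py m .4322 .3257 32.8 26 26
```

```text
t 21.7 pos [0.4363 0.3253 0.0435] q [ 0.435  0.696  1.766 -0.     0.686  1.131] jawdeg -39.88 xaxis [-0.0054 -0.0025 -1.    ] F [-0.24 -0.67  0.15] w 0.0868
blue_jewel 0.85 [281.0, 230.0] 5245 rect [439.5, 328.6, 59.3, 38.7, 49.8]
  spot []
red_pattern 0.64 [273.0, 182.0] 30295 rect [444.6, 333.7, 121.6, 150.3, 32.8]
  spot []
```

View pics/w_m.png

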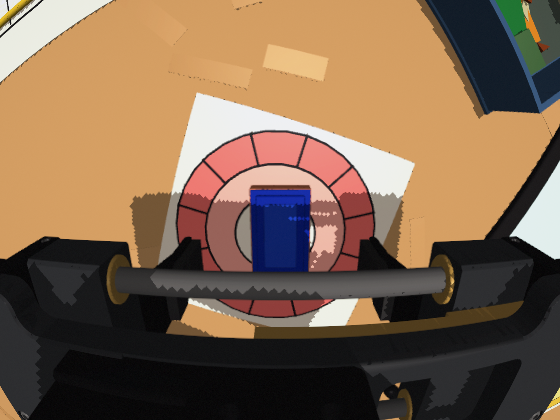

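View pics/o_m.png

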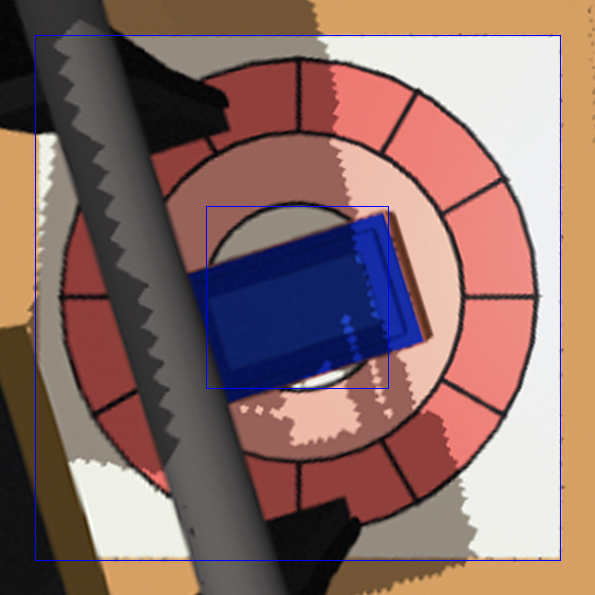

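Call:
step_arm(
  slide=[
    [0.015, 0.015, -0.12],
    [0.015, 0.015, -0.24],
    [0.015, 0.015, -0.34],
    [0.015, 0.015, -0.385],
    [0.015, 0.015, -0.385],
  ],
  turn=[
    [0, 0, 0],
    [0, 0, 0],
    [0, 0, 0],
    [0, 0, 0],
    [0, 0, 0],
  ],
)

```text
time: 22.45
position: [0.4386, 0.3278, 0.0062]
tool_rot: [0.24, 0.665, -0.242, 0.664]
ft_force: [0.1, -0.0, -0.6]
grip_width: 0.0869
```

Call:
step_arm(
  slide=[
    [0, 0, 0],
    [0, 0, 0],
    [0, 0, 0],
    [0, 0, 0],
    [0, 0, 0],
    [0, 0, 0],
    [0, 0, 0],
    [0, 0, 0],
  ],
  turn=[
    [0, 0, 0],
    [0, 0, 0],
    [0, 0, 0],
    [0, 0, 0],
    [0, 0, 0],
    [0, 0, 0],
    [0, 0, 0],
    [0, 0, 0],
  ],
  jaw=0.25,
)

```text
time: 23.25
position: [0.4395, 0.3282, 0.0075]
tool_rot: [0.241, 0.665, -0.241, 0.665]
ft_force: [-0.3, -0.0, 0.6]
grip_width: 0.0372
```

```bash
python3 look.py n blue_jewel
```

```text
t 23.25 pos [0.4395 0.3282 0.0075] q [0.438 0.763 1.769 0.    0.61  1.133] jawdeg -39.84 xaxis [ 1.e-04  1.e-04 -1.e+00] F [-0.34 -0.04  0.61] w 0.0372
blue_jewel 0.95 [280.0, 245.0] 5498 rect [447.0, 337.1, 36.5, 38.1, 50.2]
  spot [(0.57, [279.6, 259.9], [436.8, 324.8, 2.0])]
```

View pics/w_n.png

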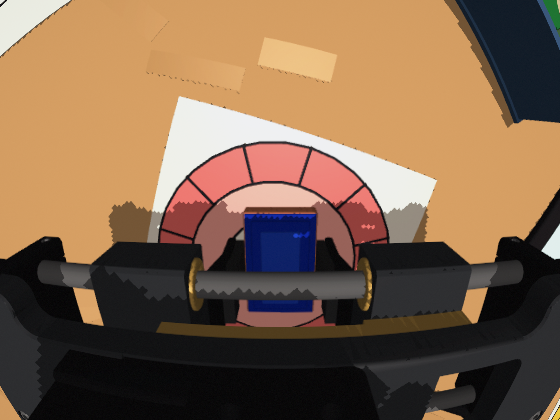

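```bash
python3 - <<'E'
from h import *
import pickle
p=pickle.load(open('w_n.pkl','rb'));o=np.array([.4393,.3282])
d=np.array([np.cos(np.radians(50.16)),np.sin(np.radians(50.16))])
for r,z in((207.5,.0025),(213,.0135),(311,.0135),(313,.0135)):
    print(r,((toz(p,[[280,r]],z,True)[0,:2]-o)@d*1e3).round(2))
m=np.load('m_n_blue_jewel.npy');v,u=np.nonzero(m);print(v.min(),v.max(),u.min(),u.max())
E
```

```text
207.5 26.8
213 27.03
311 -31.39
313 -32.79
207 312 243 316
```

Call:
step_arm(
  slide=[
    [0, 0, 0.1],
    [0, 0, 0.25],
    [0, 0, 0.5],
    [0.05, -0.15, 0.8],
    [0.1, -0.4, 0.8],
    [0.2, -0.7, 0.8],
    [0.3, -1, 0.8],
  ],
  turn=[
    [0, 0, 0],
    [0, 0, 0],
    [0, 0, 0],
    [0, 0, -0.01],
    [0, 0, -0.03],
    [0, 0, -0.05],
    [0, 0, -0.07],
  ],
)

```text
time: 24.1
position: [0.4696, 0.2275, 0.0885]
tool_rot: [0.382, 0.595, -0.381, 0.596]
ft_force: [0.8, 0.7, -0.2]
grip_width: 0.0377
```

Call:
step_arm(
  slide=[
    [0, -0.35, 0],
    [0, -0.7, 0],
    [0, -1, 0],
  ],
  turn=[
    [0, 0, -0.02],
    [0, 0, -0.04],
    [0, 0, -0.06],
  ],
)

```text
time: 24.4
position: [0.4694, 0.1266, 0.088]
tool_rot: [0.487, 0.513, -0.486, 0.513]
ft_force: [-0.3, 0.6, 0.3]
grip_width: 0.0382
```

Call:
step_arm(
  slide=[
    [0, -0.35, 0],
    [0, -0.7, 0],
    [0, -1, 0],
  ],
  turn=[
    [0, 0, -0.02],
    [0, 0, -0.04],
    [0, 0, -0.06],
  ],
)

```text
time: 24.7
position: [0.4695, 0.0265, 0.088]
tool_rot: [0.574, 0.413, -0.574, 0.413]
ft_force: [0.4, 0.3, -0.9]
grip_width: 0.0377
```

Call:
step_arm(
  slide=[
    [0, -0.35, 0],
    [0, -0.7, 0],
    [0, -1, 0],
  ],
  turn=[
    [0, 0, -0.02],
    [0, 0, -0.03],
    [0, 0, -0.0385],
  ],
)

```text
time: 25.0
position: [0.4696, -0.0736, 0.088]
tool_rot: [0.619, 0.341, -0.619, 0.342]
ft_force: [-0.3, 0.6, -1.4]
grip_width: 0.0378
```

Call:
step_arm(
  slide=[
    [0, -0.35, 0],
    [0, -0.7, 0],
    [0, -1, 0],
  ],
  turn=[
    [0, 0, 0],
    [0, 0, 0],
    [0, 0, 0],
  ],
)

```text
time: 25.3
position: [0.4695, -0.1738, 0.0881]
tool_rot: [0.619, 0.342, -0.619, 0.342]
ft_force: [1.3, 0.1, -0.6]
grip_width: 0.0379
```

Call:
step_arm(
  slide=[
    [0, -0.3, 0],
    [-0.1, -0.6, 0],
    [-0.15, -0.8, 0],
    [-0.15, -0.8, 0],
    [-0.15, -0.8, 0],
  ],
  turn=[
    [0, 0, 0],
    [0, 0, 0],
    [0, 0, 0],
    [0, 0, 0],
    [0, 0, 0],
  ],
)

```text
time: 25.8
position: [0.4541, -0.2518, 0.0878]
tool_rot: [0.619, 0.342, -0.619, 0.342]
ft_force: [-0.1, 0.5, -0.6]
grip_width: 0.0379
```

```bash
python3 look.py q blue_jewel blue_pattern
```

```text
t 25.8 pos [ 0.4541 -0.2518  0.0878] q [-0.722  0.596  1.813  0.     0.733  1.41 ] jawdeg -122.17 xaxis [-1.e-04  5.e-04 -1.e+00] F [-0.15  0.52 -0.62] w 0.0379
blue_jewel 0.73 [281.0, 245.0] 5485 rect [437.6, -240.3, 57.5, 55.9, 57.9]
  spot [(0.84, [278.1, 258.3], [420.9, -228.3, 2.0])]
blue_pattern 0.63 [368.0, 163.0] 24874 rect [435.0, -321.9, 151.0, 145.7, 58.0]
  spot [(0.69, [367.5, 186.3], [434.5, -321.9, 0.0])]
```

View pics/w_q.png

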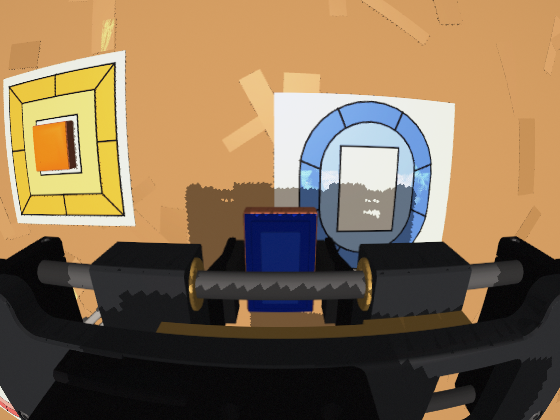

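```bash
python3 - <<'E'
from h import *
import pickle
p=pickle.load(open('w_q.pkl','rb'))
w=toz(p,[[341,146.5],[398,149],[391.5,231],[338,231]],.002,True)[:,:2];print(w.mean(0),np.linalg.norm(np.diff(w,axis=0),axis=1))
E
python3 ov.py q .4332 -.3206 -32.1 34 23
```

```text
[ 0.431848   -0.32051817] [0.04696469 0.06901514 0.04663704]
```

View pics/o_q.png

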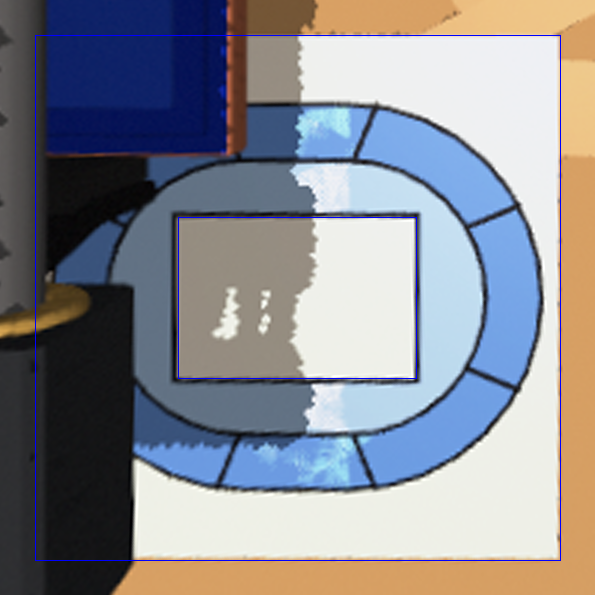

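Call:
step_arm(
  slide=[
    [-0.1, -0.35, 0],
    [-0.19, -0.7, 0],
    [-0.19, -0.7, -0.2],
    [-0.19, -0.7, -0.4],
    [-0.19, -0.7, -0.6],
    [-0.19, -0.7, -0.7],
    [-0.19, -0.7, -0.75],
    [-0.19, -0.7, -0.78],
    [-0.19, -0.7, -0.79],
    [-0.19, -0.7, -0.79],
  ],
  turn=[
    [0, 0, 0],
    [0, 0, 0],
    [0, 0, 0],
    [0, 0, 0],
    [0, 0, 0],
    [0, 0, 0],
    [0, 0, 0],
    [0, 0, 0],
    [0, 0, 0],
    [0, 0, 0],
  ],
)

```text
time: 27.05
position: [0.4359, -0.322, 0.009]
tool_rot: [0.619, 0.342, -0.619, 0.343]
ft_force: [-0.4, -0.4, -0.1]
grip_width: 0.0375
```

```bash
python3 look.py r blue_jewel blue_pattern; python3 ov.py r .4332 -.3206 -32.1 34 23
```

```text
t 27.05 pos [ 0.4359 -0.322   0.009 ] q [-0.843  0.756  1.786  0.     0.599  1.288] jawdeg -122.08 xaxis [ 8.e-04 -8.e-04 -1.e+00] F [-0.36 -0.45 -0.1 ] w 0.0375
  spot [(0.84, [280.3, 256.1], [433.6, -320.3, 2.0])]
blue_pattern 0.72 [284.0, 180.0] 30983 rect [460.8, -338.1, 149.6, 84.1, 57.7]
  spot []
```

View pics/o_r.png

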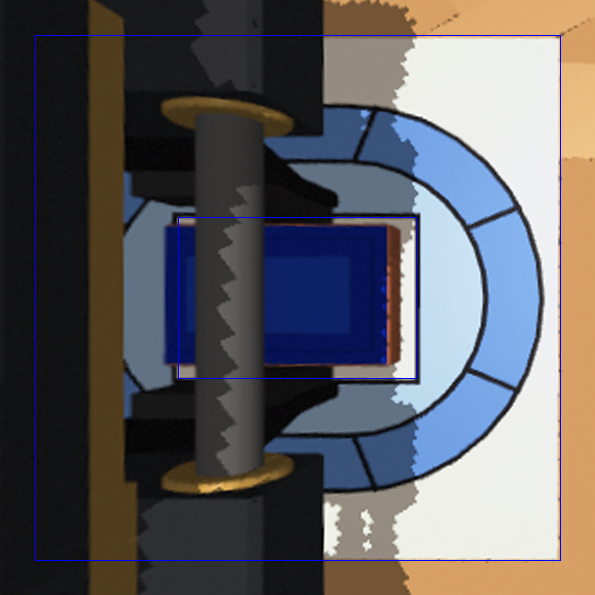

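Call:
step_arm(
  slide=[
    [0, 0, -0.008],
    [0, 0, -0.016],
    [0, 0, -0.02],
    [0, 0, -0.02],
  ],
  turn=[
    [0, 0, 0],
    [0, 0, 0],
    [0, 0, 0],
    [0, 0, 0],
  ],
)

```text
time: 27.7
position: [0.4356, -0.322, 0.0075]
tool_rot: [0.619, 0.342, -0.619, 0.343]
ft_force: [-0.8, 1.2, 8.0]
grip_width: 0.0374
```

Call:
step_arm(
  slide=[
    [0, 0, 0.005],
    [0, 0, 0.005],
    [0, 0, 0.005],
    [0, 0, 0.005],
    [0, 0, 0.005],
    [0, 0, 0.005],
    [0, 0, 0.1],
    [0, 0, 0.3],
    [0, 0, 0.6],
    [-0.05, 0, 0.9],
    [-0.05, 0, 0.9],
  ],
  turn=[
    [0, 0, 0],
    [0, 0, 0],
    [0, 0, 0],
    [0, 0, 0],
    [0, 0, 0],
    [0, 0, 0],
    [0, 0, 0],
    [0, 0, 0],
    [0, 0, 0],
    [0, 0, 0],
    [0, 0, 0],
  ],
  jaw=1,
)

```text
time: 28.8
position: [0.432, -0.3237, 0.1005]
tool_rot: [0.619, 0.34, -0.618, 0.345]
ft_force: [0.7, -1.2, 0.9]
grip_width: 0.0867
```

```bash
python3 look.py s blue_jewel blue_pattern; python3 ov.py s .4332 -.3206 -32.1 34 23
```

```text
t 28.8 pos [ 0.432  -0.3237  0.1005] q [-0.85   0.591  1.76  -0.     0.783  1.281] jawdeg -122.1 xaxis [ 0.0052 -0.006  -1.    ] F [ 0.74 -1.15  0.89] w 0.0867
blue_jewel 0.66 [277.0, 212.0] 3424 rect [434.4, -320.5, 38.8, 61.2, 57.9]
  spot [(0.63, [275.9, 211.3], [431.9, -319.2, 2.0])]
blue_pattern 0.61 [281.0, 172.0] 22910 rect [440.1, -325.2, 149.7, 132.9, 57.9]
blue_pattern 0.46 [275.0, 213.0] 3313 rect [431.4, -318.5, 38.8, 63.0, 57.8]
  spot []
```

View pics/o_s.png

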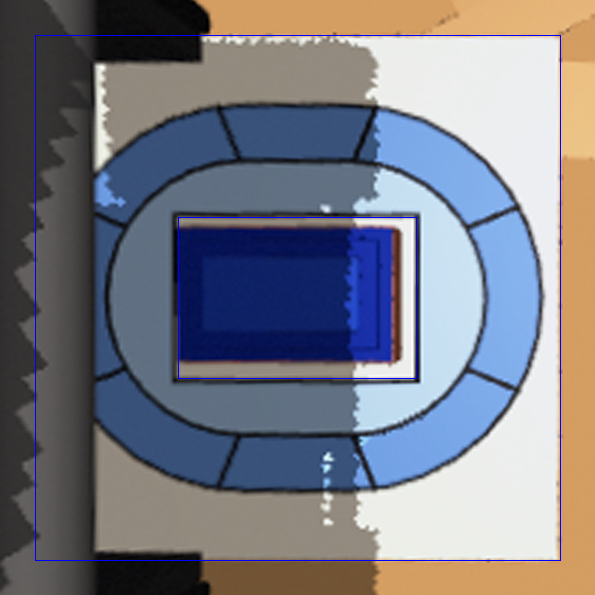

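Call:
step_arm(
  slide=[
    [0.15, 0.35, 0],
    [0.3, 0.7, 0],
    [0.45, 1, 0],
  ],
  turn=[
    [0, 0, 0.02],
    [0, 0, 0.04],
    [0, 0, 0.06],
  ],
)

```text
time: 29.35
position: [0.4748, -0.2199, 0.0951]
tool_rot: [-0.542, -0.455, 0.543, -0.452]
ft_force: [0.8, 0.2, 0.1]
grip_width: 0.0871
```

Call:
step_arm(
  slide=[
    [0.15, 0.35, 0],
    [0.3, 0.7, 0],
    [0.45, 1, 0],
  ],
  turn=[
    [0, 0, 0.02],
    [0, 0, 0.04],
    [0, 0, 0.06],
  ],
)

```text
time: 29.65
position: [0.5199, -0.1196, 0.0951]
tool_rot: [0.447, 0.548, -0.448, 0.546]
ft_force: [0.1, -0.7, 1.0]
grip_width: 0.0873
```

Call:
step_arm(
  slide=[
    [0.15, 0.35, 0],
    [0.3, 0.7, 0],
    [0.45, 1, 0],
  ],
  turn=[
    [0, 0, 0.01],
    [0, 0, 0.01],
    [0, 0, 0.01],
  ],
)

```text
time: 29.95
position: [0.5649, -0.0197, 0.095]
tool_rot: [0.431, 0.561, -0.432, 0.559]
ft_force: [0.2, 0.0, 0.0]
grip_width: 0.0874
```

Call:
step_arm(
  slide=[
    [0.15, 0.35, 0],
    [0.3, 0.7, 0],
    [0.45, 1, 0],
    [0.45, 1, 0],
    [0.45, 1, 0],
    [0.45, 1, 0],
  ],
  turn=[
    [0, 0, 0],
    [0, 0, 0],
    [0, 0, 0],
    [0, 0, 0],
    [0, 0, 0],
    [0, 0, 0],
  ],
)

```text
time: 30.55
position: [0.6093, 0.0775, 0.0954]
tool_rot: [0.431, 0.56, -0.433, 0.559]
ft_force: [-0.4, -0.5, -0.2]
grip_width: 0.0871
```

```bash
sed -i 's/jewel=.013/jewel=.019/' look.py; python3 look.py t red_jewel light_pad
```

```text
t 30.55 pos [0.6093 0.0775 0.0954] q [-0.055  0.676  1.562 -0.     0.906  1.26 ] jawdeg -75.32 xaxis [-2.7e-03 -2.0e-04 -1.0e+00] F [-0.44 -0.49 -0.2 ] w 0.0871
red_jewel 0.74 [205.0, 146.0] 2664 rect [647.5, 147.2, 44.0, 44.1, 11.9]
  spot [(0.93, [209.4, 146.1], [645.7, 145.4, 2.0])]
light_pad 0.9 [232.0, 141.0] 36551 rect [647.8, 146.5, 153.7, 180.0, 13.5]
  spot []
```

Call:
step_arm(
  slide=[
    [0.2, 0.35, 0],
    [0.38, 0.7, 0],
    [0.38, 0.7, -0.2],
    [0.38, 0.7, -0.4],
    [0.38, 0.7, -0.45],
    [0.38, 0.7, -0.45],
  ],
  turn=[
    [0, 0, 0],
    [0, 0, 0],
    [0, 0, 0],
    [0, 0, 0],
    [0, 0, 0],
    [0, 0, 0],
  ],
)

```text
time: 31.4
position: [0.6476, 0.1476, 0.0505]
tool_rot: [0.432, 0.56, -0.433, 0.559]
ft_force: [-0.8, -0.7, 0.0]
grip_width: 0.0868
```

```bash
python3 look.py u red_jewel
```

```text
t 31.4 pos [0.6476 0.1476 0.0505] q [ 0.056  0.791  1.446 -0.     0.907  1.371] jawdeg -75.34 xaxis [-2.5e-03 -2.0e-04 -1.0e+00] F [-0.75 -0.68  0.  ] w 0.0868
red_jewel 0.6 [285.0, 236.0] 3536 rect [648.3, 148.0, 42.8, 44.8, 82.1]
  spot [(0.73, [283.9, 233.8], [643.9, 144.0, 2.0])]
```

Call:
step_arm(
  slide=[
    [0.005, 0, -0.12],
    [0.005, 0, -0.24],
    [0.005, 0, -0.34],
    [0.005, 0, -0.385],
    [0.005, 0, -0.385],
  ],
  turn=[
    [0, 0, 0],
    [0, 0, 0],
    [0, 0, 0],
    [0, 0, 0],
    [0, 0, 0],
  ],
)

```text
time: 32.05
position: [0.6479, 0.1481, 0.0114]
tool_rot: [0.431, 0.561, -0.433, 0.559]
ft_force: [0.1, 0.6, -0.2]
grip_width: 0.087
```

Call:
step_arm(
  slide=[
    [0, 0, 0],
    [0, 0, 0],
    [0, 0, 0],
    [0, 0, 0],
    [0, 0, 0],
    [0, 0, 0],
    [0, 0, 0],
    [0, 0, 0],
  ],
  turn=[
    [0, 0, 0],
    [0, 0, 0],
    [0, 0, 0],
    [0, 0, 0],
    [0, 0, 0],
    [0, 0, 0],
    [0, 0, 0],
    [0, 0, 0],
  ],
  jaw=0.3,
)

```text
time: 32.85
position: [0.649, 0.1482, 0.0131]
tool_rot: [0.432, 0.56, -0.432, 0.56]
ft_force: [-0.5, 0.0, 1.6]
grip_width: 0.0431
```

Call:
step_arm(
  slide=[
    [0, 0, 0.1],
    [0, 0, 0.25],
    [-0.1, 0, 0.5],
    [-0.35, 0.1, 0.7],
    [-0.65, 0.3, 0.7],
    [-0.95, 0.55, 0.7],
  ],
  turn=[
    [0, 0, 0],
    [0, 0, 0],
    [0, 0, 0],
    [0, 0, 0],
    [0, 0, 0],
    [0, 0, 0],
  ],
)

```text
time: 33.45
position: [0.5546, 0.2031, 0.0855]
tool_rot: [0.434, 0.558, -0.431, 0.56]
ft_force: [1.0, 0.1, -0.5]
grip_width: 0.0432
```

Call:
step_arm(
  slide=[
    [-0.3, 0.3, 0],
    [-0.6, 0.6, 0],
    [-0.9, 0.9, 0],
    [-0.95, 0.95, 0],
    [-0.95, 0.95, 0],
    [-0.95, 0.95, 0],
  ],
  turn=[
    [0, 0, 0],
    [0, 0, 0],
    [0, 0, 0],
    [0, 0, 0],
    [0, 0, 0],
    [0, 0, 0],
  ],
)

```text
time: 34.05
position: [0.4606, 0.2982, 0.0839]
tool_rot: [0.433, 0.559, -0.431, 0.561]
ft_force: [-0.7, -0.9, 0.1]
grip_width: 0.0431
```

```bash
python3 look.py v red_jewel red_pattern; python3 ov.py v .4322 .3257 32.8 26 26
```

```text
t 34.05 pos [0.4606 0.2982 0.0839] q [ 3.710e-01  6.280e-01  1.743e+00 -1.000e-03  7.670e-01  1.686e+00] jawdeg -75.29 xaxis [ 2.9e-03  7.0e-04 -1.0e+00] F [-0.7  -0.86  0.15] w 0.0431
red_jewel 0.86 [283.0, 252.0] 3345 rect [439.9, 293.3, 40.5, 61.7, 14.8]
  spot [(0.64, [283.1, 259.3], [423.5, 285.9, 2.0])]
red_pattern 0.73 [235.0, 196.0] 17832 rect [454.0, 339.8, 99.4, 150.2, 32.6]
  spot [(0.77, [239.0, 235.5], [433.9, 325.7, 0.0])]
```

View pics/o_v.png

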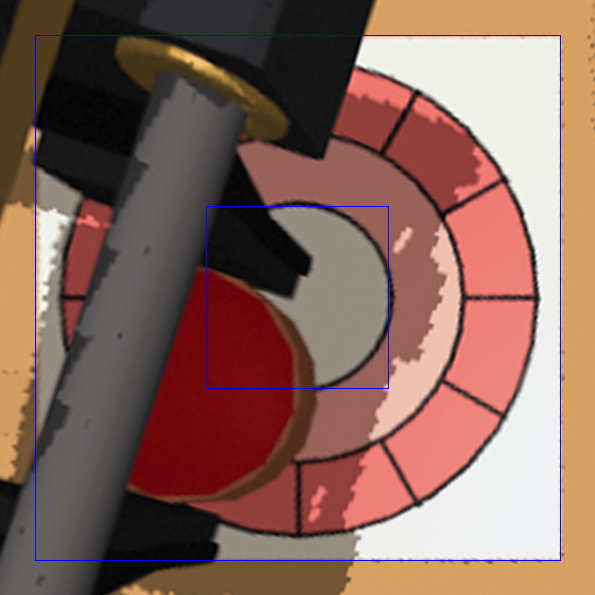

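Call:
step_arm(
  slide=[
    [-0.14, 0.14, 0],
    [-0.277, 0.276, 0],
    [-0.277, 0.276, -0.2],
    [-0.277, 0.276, -0.4],
    [-0.277, 0.276, -0.58],
    [-0.277, 0.276, -0.68],
    [-0.277, 0.276, -0.73],
    [-0.277, 0.276, -0.75],
    [-0.277, 0.276, -0.76],
    [-0.277, 0.276, -0.76],
  ],
  turn=[
    [0, 0, 0],
    [0, 0, 0],
    [0, 0, 0],
    [0, 0, 0],
    [0, 0, 0],
    [0, 0, 0],
    [0, 0, 0],
    [0, 0, 0],
    [0, 0, 0],
    [0, 0, 0],
  ],
)

```text
time: 35.3
position: [0.4317, 0.3259, 0.0075]
tool_rot: [0.432, 0.56, -0.432, 0.56]
ft_force: [-0.1, -0.9, -0.5]
grip_width: 0.0431
```

```bash
python3 look.py w red_jewel red_pattern; python3 ov.py w .4322 .3257 32.8 26 26
```

```text
t 35.3 pos [0.4317 0.3259 0.0075] q [ 0.44   0.758  1.789 -0.     0.594  1.754] jawdeg -75.3 xaxis [ 1.e-03  5.e-04 -1.e+00] F [-0.05 -0.86 -0.5 ] w 0.0431
red_jewel 0.78 [281.0, 251.0] 3365 rect [442.2, 328.7, 27.4, 41.5, 14.7]
red_jewel 0.7 [282.0, 186.0] 35553 rect [458.1, 339.6, 90.8, 134.2, 32.9]
  spot [(0.9, [282.8, 260.4], [427.7, 323.3, 2.0])]
red_pattern 0.69 [285.0, 187.0] 36051 rect [452.8, 339.1, 101.5, 150.2, 32.8]
  spot []
```

View pics/o_w.png

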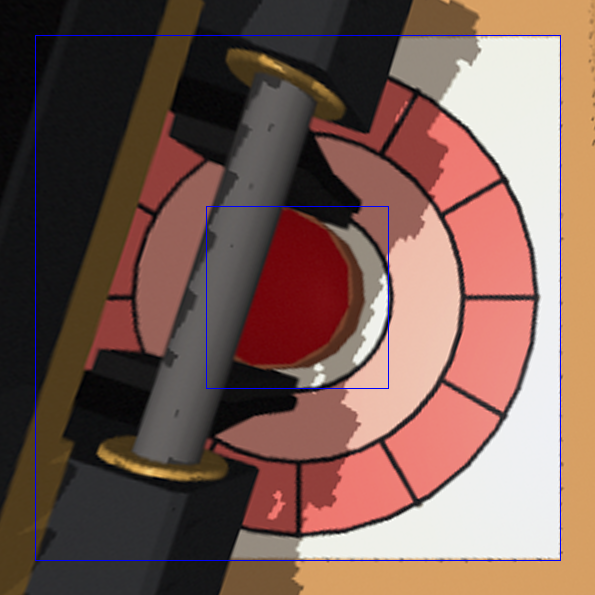

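Call:
step_arm(
  slide=[
    [0.025, 0.006, 0],
    [0.025, 0.006, -0.006],
    [0.025, 0.006, -0.01],
    [0.025, 0.006, -0.014],
    [0.025, 0.006, -0.014],
  ],
  turn=[
    [0, 0, 0],
    [0, 0, 0],
    [0, 0, 0],
    [0, 0, 0],
    [0, 0, 0],
  ],
)

```text
time: 36.05
position: [0.4344, 0.3266, 0.0069]
tool_rot: [0.432, 0.56, -0.431, 0.56]
ft_force: [-0.5, -1.0, 9.5]
grip_width: 0.0434
```

```bash
python3 look.py x red_jewel; python3 ov.py x .4322 .3257 32.8 26 26
```

```text
t 36.05 pos [0.4344 0.3266 0.0069] q [ 0.439  0.76   1.783 -0.     0.597  1.753] jawdeg -75.29 xaxis [ 1.6e-03  7.0e-04 -1.0e+00] F [-0.46 -1.02  9.48] w 0.0434
red_jewel 0.68 [284.0, 255.0] 3397 rect [445.1, 329.5, 27.3, 41.4, 14.8]
  spot [(0.56, [281.8, 259.0], [431.4, 324.9, 2.0])]
```

View pics/o_x.png

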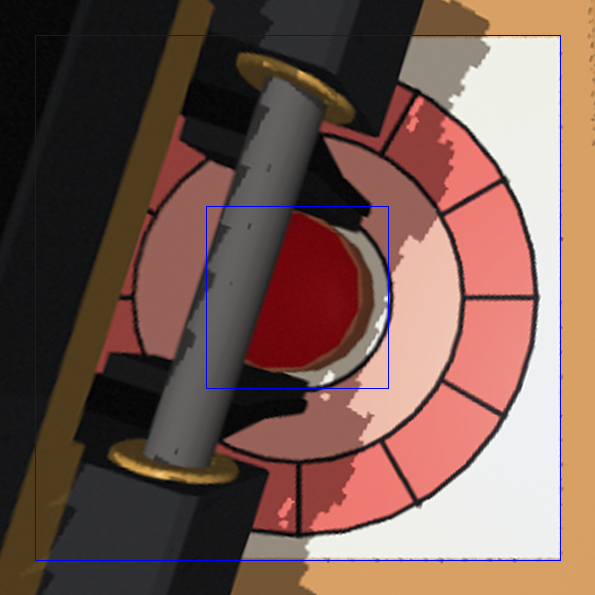

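Call:
step_arm(
  slide=[
    [0, 0, 0.008],
    [0, 0, 0.008],
    [0, 0, 0.008],
    [0, 0, 0.008],
    [0, 0, 0.008],
    [0, 0, 0.008],
    [0, 0, 0.1],
    [0, 0, 0.3],
    [0, 0, 0.6],
    [0, 0, 0.9],
    [0, 0, 0.9],
    [0, 0, 0.9],
  ],
  turn=[
    [0, 0, 0],
    [0, 0, 0],
    [0, 0, 0],
    [0, 0, 0],
    [0, 0, 0],
    [0, 0, 0],
    [0, 0, 0],
    [0, 0, 0],
    [0, 0, 0],
    [0, 0, 0],
    [0, 0, 0],
    [0, 0, 0],
  ],
  jaw=1,
)

```text
time: 37.4
position: [0.4341, 0.3266, 0.0967]
tool_rot: [0.433, 0.56, -0.431, 0.56]
ft_force: [0.4, 0.2, -0.2]
grip_width: 0.0874
```

```bash
sed -i 's/jewel=.019/jewel=.013/' look.py; python3 look.py y red_jewel red_pattern; python3 ov.py y .4322 .3257 32.8 26 26; python3 -c "
from h import *
for n in('scene','top'):
    p=vision.camera(n);cv2.imwrite(f'pics/{n}9.png',p['image'][:,:,::-1])
    for t,z in dict(tumbler=0,basket=.06,pliers=.01).items():
        r=vision.silhouettes(p,t);print(n,t,[rect(p,x['mask'],z).tolist() for x in r[:1]])"
```

```text
t 37.4 pos [0.4341 0.3266 0.0967] q [0.439 0.602 1.749 0.    0.788 1.753] jawdeg -75.29 xaxis [ 2.e-03  9.e-04 -1.e+00] F [ 0.44  0.2  -0.22] w 0.0874
red_jewel 0.88 [280.0, 215.0] 2296 rect [433.4, 326.5, 43.9, 41.5, 14.7]
  spot [(0.77, [281.9, 212.7], [431.8, 324.5, 2.0])]
red_pattern 0.84 [284.0, 188.0] 24447 rect [433.4, 326.9, 148.8, 151.2, 32.7]
  spot []
scene tumbler [[649.8, -476.8, 350.8, 105.5, 73.3]]
scene basket [[485.2, 83.7, 61.7, 190.1, 10.7]]
scene pliers [[448.5, 49.8, 64.5, 205.5, 8.4]]
top tumbler [[719.4, -394.8, 104.3, 178.7, 36.1]]
top basket [[685.8, 332.6, 131.3, 168.7, 82.2]]
top pliers [[448.3, 46.0, 64.5, 204.6, 11.9]]
```

View pics/o_y.png

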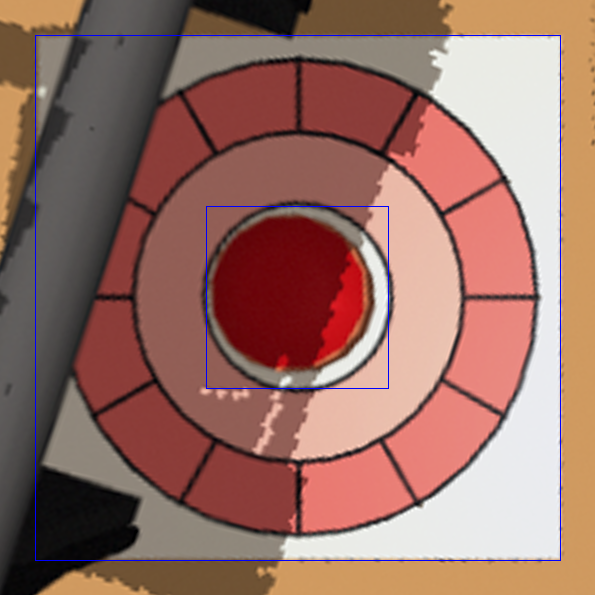

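View pics/top9.png

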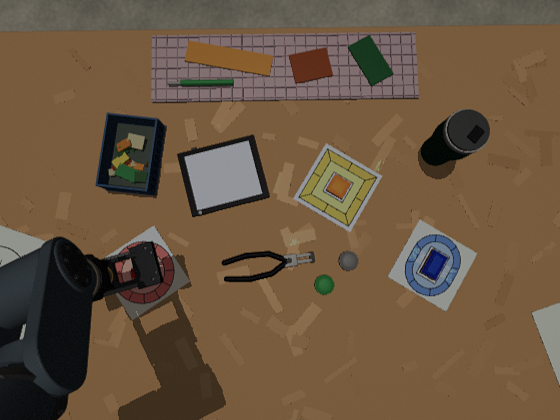

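View pics/scene9.png

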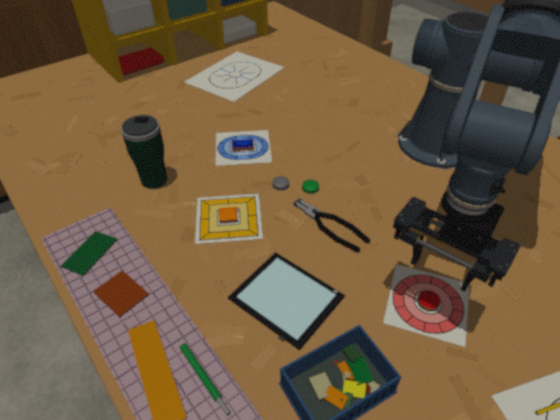

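```bash
python3 - <<'E'
import cv2,pickle,numpy as np
for n,b in(('top',(slice(235,300),slice(210,370))),('scene',(slice(170,255),slice(265,375)))):
    a=pickle.load(open(f'p_{n}.pkl','rb'))['image'][:,:,::-1][b];c=cv2.imread(f'pics/{n}9.png')[b]
    print(n,np.abs(a.astype(int)-c).mean(),cv2.phaseCorrelate(cv2.cvtColor(np.ascontiguousarray(a),6).astype(np.float32),cv2.cvtColor(c,6).astype(np.float32)))
    cv2.imwrite(f'pics/cmp_{n}.png',cv2.resize(np.vstack([a,c]),None,fx=4 if n=='top' else 3,fy=4 if n=='top' else 3))
E
```

```text
top 4.658333333333333 ((-0.02527253242222116, -0.01643363539349707), 0.9926003116700385)
scene 2.323101604278075 ((0.020527171230540375, 0.05603523721916304), 1.005741459881818)
```

View pics/cmp_top.png

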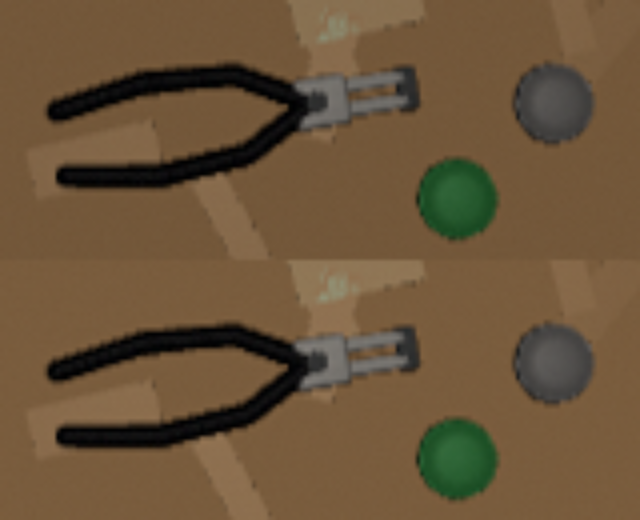

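Pliers are unmoved. The arm is clear and open above the red jewel, so I'm handing in.

```bash
python3 -c "
from rig import hand_in
print(hand_in())"
```

```text
the job is handed in; nothing more can be done
None
```

All three jewels now lie flat inside the outlines on the cards of their own colour, and I handed the job in at about 37.5 s. I parked the red one on the light pad, set amber then blue on their cards, and brought red back last. Each jewel was lowered until a light touch of 4 to 10 N, then released.

**Fit:** The last close pictures, taken after each release, show all three inside their outlines. Amber and blue are within about 1 mm of centre and 1° of the outline. Red is within about 1 mm.

**One correction:** Just before setting red down, the picture showed it about 2.5 mm off. I shifted it while it was still held, and the next picture showed it centred.

**Other things on the bench:** The tumbler and basket gave the same top-view measurements before and after, to within 1–3 mm. The pliers' measured outline differed (angle 7.9° before, 11.9° after). Comparing the before and after pictures directly showed no shift, under 0.1 pixel, so I put that down to the outline being off. The scene-view network also reported the basket in the wrong place at the end, but in the picture it stands where it did at the start.

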